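# Reverse the ratchet and clamp the bearing housing

### The arm

A 6-joint arm with a two-finger parallel gripper is mounted at the origin on the work surface. World frame = base frame: x ahead of the robot, y to its left, z up, the work surface at z = 0. Lengths are in mm, angles in rad, forces in N, time in s.
With the tool pointing down it reaches from about 350 to 800 mm from the base axis. Payload 7.3 kg.
Tool frame: the origin (TCP) lies on the centre line of the jaws, within the pads' length; the fingertips stand 17 mm ahead of it and the grasp point (between the pads) lies 2 mm behind it (manip.tcp_to_tips is the distance from the TCP to the fingertips, in mm); z points along the fingers, y is the direction in which the jaws open and shut (so a half turn about z gives the same grasp; the last joint's range is limited). The gripper opens to 85 mm and grips with 20 to 120 N. Pads are 22 mm wide; open, the fingers measure 114 mm over their backs; the gripper's body (76 mm by 85 mm) begins 54 mm behind the grasp point. The pads swing forward as they close: fully open they stand 13 mm farther back than shut.
Start: joints at [1.092, 0.342, 1.524, -0, 1.275, -0.146], TCP at [171.498, 496.217, 248.322] pointing down, gripper open.
Joint ranges: [-2.53, 2.53], [-0.77, 2.02], [0.04, 2.7], [-1, 4.14], [0.28, 2.66], [-3.11, 3.11]. Speed limits (rad/s): [2.57, 2.57, 3.14, 3.14, 3.14, 3.14].

### API

Orientations are given as a rotation vector (axis times angle).
In Python, from cell import manip gives the robot as it stands. The module is installed in compiled form; this text tells all that it offers.
- The arm moves only by the tool move_arm, never from a script. Its argument "increments" is a list of rows, each a list of 2 entries, a list of its own where there are three numbers: the shift along the tool's x, y, z in m, then the turn, a rotation vector about the tool's x, y, z in degrees. In form: [[[tx, ty, tz], [wx, wy, wz]], ...]. A call has exactly 5 rows; each row is the pose to reach, as a shift and turn from the pose commanded when the call began, along the tool's axes at that moment; what a row does not reach only later rows make up. A row lasts 1/12 s, in which the tool goes at most 41.7 mm and 7.16 degrees, less where a joint would pass 70% of its speed; a pose out of reach is approached as far as the arm can. A call with a gripper value outside its range is refused whole. "gripper" is the opening, from -1 (shut) to 1 (fully open), set as the call begins (left out, the last holds). The fingers move at their own pace and stop on an object; the grip force is fixed at half the most. Time passes only in rows, so rows that repeat a pose let the fingers close, or fill a call up. It gives the time, the measured TCP pose, the force and the opening at its end, in the units of the state.
- manip.get_state(): the state, without advancing time (a new reading comes with each control period).
- manip.get_image(name): name is "side" or "top" or "wrist"; returns a dict with "frame" (420x560x3 uint8, red, green, blue), "vertical_fov" (degrees; the focal length in pixels is half the picture's height over the tangent of half this angle, whatever the lens; pixels are square), "cx", "cy" (the principal point, pixels), "origin" and "rotation" of the camera in the world; the wrist camera has in their place "T_tool_cam" (4x4, takes a point from camera to tool coordinates, whose origin is the TCP and whose axes are the flange's). Camera axes: x right, y down, z forward; pixel columns grow to the right and rows downward; lengths in mm; the calibration is good to about 2 mm. A picture is of the moment at which its call begins: read the wrist's pose just before it. There is no depth.
- manip.finish_job(): hands the job in, once; it reports no verdict.
Trained networks look in a picture, given as the dict that the camera call returned (one of the last four; its "shot" number tells which), for a name from the list of things; names that differ only in an ending like _2 or _b are one class to them, and where a whole thing is asked for, a point or a joint stands for the part that bears it (a point fixed in the world has none). Each returns a list of dicts, best first, with "p" (0 to 1); they miss things now and then, are a little off and sometimes report something else, mostly with a low value. They report only what shows in the picture. A call takes as long as a camera call.
- manip.boxes_of(picture, label): "point" ([column, row] in pixels, amid what is visible of it).
- manip.cut_out(picture, label): "region" (420x560 bool, what is visible of it) and "point" ([column, row] in pixels, amid what is visible of it).
The state is a dict: "t": time; "joint_pos": joint angles; "joint_vel": joint speeds; "effort": joint torques, N m; "tcp_pos": TCP position; "tcp_rot": TCP orientation; "ft_force": force on the tool from outside, world axes, zero at the start; "moment": the same for the moment, N m; "gripper_width": opening from 0.0 (shut) to 1.0 (fully open).
Only numpy, scipy, OpenCV 4.12 (cv2) and the standard library are available. Lean on these libraries where they do the work, as an engineer would, in place of code of your own. Each camera call takes 0.05 s, during which the arm holds its last target.

### The job

The ratchet handle on the bench clamp is set to loosen. Push its small direction lever over to the tightening side (the side the handle swings to when tightening, clockwise seen from above), then swing the handle well back, past the middle of its travel, feeling that it free-wheels and leaves the jaw where it is. Then swing it forward until the jaw holds the bearing housing snugly against the back stop without crushing it, let go of the handle, and leave everything else on the bench alone.

Things in the scene. Friction and masses are not known exactly. Their poses are not given: they have to be found in the camera images.
- lever (a joint): ratchet direction lever: rad about a vertical pivot on the handle's neck 58 mm from the head's axis; clockwise from above is positive. -0.28 to -0.12: set to loosen (as found); 0.12 to 0.28: tighten. An over-centre spring (about 2 N at the tab) holds either side and finishes the throw once past 0; the tab moves 9 mm to each side of the handle's centre line. It twitches while free-wheeling
- lever_tip (a point): middle of the lever's upright dark steel tab, which stands over the handle 36 mm farther out than the pivot: 14 mm along the handle, 8 mm thick across it, 31 mm tall (104 to 135 mm above the table). The handle's top lies 100 mm above the table under it
- handle (a joint): swing of the ratchet handle about the head's vertical axis, rad: 0 = fully back, grows clockwise seen from above (tightening) to 1.35 = fully forward, stops at both ends; found near the forward end. Clicks are 0.26 rad apart, so up to 0.27 rad of forward swing is lost before the pawl bites
- handle_axis (a point): point on the vertical axis of the ratchet's round 84 mm head, 88 mm above the table, at the handle's mid height
- handle_grip (a point): middle of the black rubber grip, 175 mm from the head's axis, 88 mm above the table: a level bar 24 mm thick, 95 mm long, free below and beside. Force here, square to the bar: 1 to 3 N free-wheeling, 3 to 6 N moving the jaw freely (either way), 8 to 12 N when the housing is held snugly, climbing 1 to 2 N per mm; 17 N and more crushes it
- jaw_travel (a joint): travel of the sliding jaw towards the back stop, m, 0 as found, positive closing; it moves 25 mm per rad of handle swing while the ratchet drives, and stays where it is left. Closing takes about 12 to 20 mm
- jaw: the sliding jaw, a dark steel plate 16 x 80 x 44 mm; origin on its clamping face, 44 mm below the plate's middle (at table height), x axis along its closing travel
- backstop: fixed back stop facing the jaw, dark steel 28 x 90 x 50 mm; origin at table height on its face towards the jaw, x axis away from the jaw. Its distance from the jaw differs from time to time
- housing: cast aluminium bearing housing lying loose between jaw and back stop, 52 mm along the jaw's travel, 76 mm wide, 54 mm tall; origin at the centre of its underside, 20 mm above the table. It is pushed along by the jaw
- collar: bystander: steel collar 30 mm wide, on the clamp's bed beside the jaws
- spanner: bystander: spanner 170 mm long, flat on the bench
- screwdriver: bystander: screwdriver
- oil: bystander: grey oil can, 60 mm wide, 150 mm tall
- hammer: bystander: hammer
- nut_pot: bystander: steel pot 76 mm wide, 60 mm tall
- pulley: bystander: aluminium belt pulley 70 mm wide

How it is judged:
By the outcome, as a careful person would: the job done as asked, in the order asked, and still so for the second after the job is handed in, with the robot touching nothing.
It also fails if it takes over 64 s, if anything falls off the work surface, if the arm or the gripper's body presses on something with over 40 N, if the wrist force passes 120 N, or if a joint passes its speed limit or range.

## Working session

There is one attempt and no reset: what is moved stays moved. The work goes in short steps, Python scripts to look and compute and a tool call to move; the robot and the scene stay as the last step left them, time stands still between calls to the robot, and variables do not carry over. Pictures are saved under pics/ and viewed, and the job is handed in when it is done.

Besides the shell and the picture viewer there is one more tool, called after "Call:" as name(argument=value, ...), one argument or row to a line, values as JSON. move_arm: Moves the arm, as the interface text tells. Its arguments: {"type":"object","properties":{"increments":{"type":"array"},"gripper":{"type":"number"}},"required":["increments"]}

```bash
mkdir -p pics; cat > h.py <<'E'
import numpy as np, cv2
from cell import manip
from scipy.spatial.transform import Rotation as R
def K(p):
    f=p["frame"].shape[0]/2/np.tan(np.radians(p["vertical_fov"])/2); return f,p["cx"],p["cy"]
def cam(p,st=None):
    if "origin" in p: return np.array(p["origin"]),np.array(p["rotation"]).reshape(3,3)
    T=np.array(p["T_tool_cam"]); Rt=R.from_rotvec(st["tcp_rot"]).as_matrix()
    return np.array(st["tcp_pos"])+Rt@T[:3,3], Rt@T[:3,:3]
def atz(p,uv,z,st=None):
    f,cx,cy=K(p);o,r=cam(p,st); d=r@np.array([(uv[0]-cx)/f,(uv[1]-cy)/f,1]); return o+d*(z-o[2])/d[2]
def proj(p,X,st=None):
    f,cx,cy=K(p);o,r=cam(p,st); c=r.T@(np.array(X)-o); return np.array([cx+f*c[0]/c[2],cy+f*c[1]/c[2]])
def save(p,n,s=1.4): cv2.imwrite("pics/"+n,cv2.resize(p["frame"][:,:,::-1],None,fx=s,fy=s,interpolation=cv2.INTER_CUBIC))
E
python3 - <<'E'
from h import *
print(manip.get_state())
for c in ("top","side"):
    p=manip.get_image(c); save(p,c+"0.png"); print(c,p["vertical_fov"],p["origin"],p["rotation"])
    for n,z in (("lever_tip",120),("handle_axis",88),("handle_grip",88),("jaw",66),("backstop",50),("housing",74),("collar",30),("oil",150)):
        for b in manip.boxes_of(p,n)[:2]: print(n,b["point"],round(b["p"],2),atz(p,b["point"],z).round(0))
E
```

```text
{'t': 0.0, 'joint_pos': array([ 1.09197605e+00,  3.42753415e-01,  1.52505515e+00,  1.10116841e-05,
        1.27541639e+00, -1.45990851e-01]), 'joint_vel': array([-0.00059159,  0.00028296,  0.00018448, -0.00192809, -0.00020418,
        0.00119832]), 'effort': array([-1.24673432e-03, -4.33664560e+01, -2.46014875e+01, -1.74107408e-04,
        7.87442958e-03,  2.51548585e-05]), 'tcp_pos': array([171.31441132, 495.84386325, 247.5967128 ]), 'tcp_rot': array([-5.20317552e-01, -3.09768514e+00,  2.43443014e-03]), 'ft_force': array([-0.39097865, -0.89990526, -0.67821238]), 'moment': array([ 0.04958793, -0.0538358 , -0.01116237]), 'gripper_width': 0.99968675367032}
top 44.667164493600914 [ 314.76155965   10.4302361  1616.03246039] [-2.17710263  2.13690429 -0.16277332]Traceback (most recent call last):
  File "<stdin>", line 6, in <module>
  File "h.py", line 11, in atz
    f,cx,cy=K(p);o,r=cam(p,st); d=r@np.array([(uv[0]-cx)/f,(uv[1]-cy)/f,1]); return o+d*(z-o[2])/d[2]
                     ~~~^^^^^^
  File "h.py", line 7, in cam
    if "origin" in p: return np.array(p["origin"]),np.array(p["rotation"]).reshape(3,3)
                                                   ~~~~~~~~~~~~~~~~~~~~~~~~~~~~~~~^^^^^
ValueError: cannot reshape array of size 3 into shape (3,3)
```

```bash
sed -i 's/np.array(p\["rotation"\]).reshape(3,3)/R.from_rotvec(p["rotation"]).as_matrix()/' h.py
python3 - <<'E'
from h import *
for c in ("top","side"):
    p=manip.get_image(c); save(p,c+"0.png"); print(c,p["vertical_fov"],p["origin"],p["rotation"])
    for n,z in (("lever_tip",120),("handle_axis",88),("handle_grip",88),("jaw",66),("backstop",50),("housing",74),("collar",30),("oil",150)):
        for b in manip.boxes_of(p,n)[:2]: print(n,b["point"],round(b["p"],2),atz(p,b["point"],z).round(0))
E
```

```text
top 44.667164493600914 [ 314.76155965   10.4302361  1616.03246039] [-2.17710263  2.13690429 -0.16277332]
lever_tip [234.2, 206.9] 0.63 [551. 127. 120.]
handle_axis [235.7, 197.9] 0.89 [583. 126.  88.]
handle_grip [239.8, 198.3] 0.59 [582. 113.  88.]
jaw [236.0, 171.2] 0.52 [671. 129.  66.]
backstop [233.9, 141.7] 0.75 [770. 139.  50.]
housing [235.8, 142.9] 0.73 [759. 131.  74.]
housing [238.5, 195.0] 0.21 [595. 118.  74.]
collar [217.9, 170.2] 0.57 [682. 189.  30.]
collar [358.2, 295.1] 0.51 [ 298. -255.   30.]
oil [426.9, 204.6] 0.87 [ 564. -437.  150.]
oil [235.8, 210.4] 0.61 [536. 120. 150.]
side 42.492510361103975 [ 218.93095848 1051.07987352  991.47941342] [-0.36674616  2.6963731  -1.28520576]
lever_tip [264.6, 235.5] 0.47 [529. 139. 120.]
handle_axis [252.6, 237.9] 0.86 [566. 122.  88.]
handle_axis [333.2, 141.2] 0.55 [ 463. -365.   88.]
handle_grip [253.9, 239.1] 0.76 [562. 125.  88.]
jaw [211.7, 240.6] 0.76 [672. 136.  66.]
backstop [174.6, 242.2] 0.59 [769. 150.  50.]
housing [199.5, 246.2] 0.73 [690. 171.  74.]
collar [203.8, 266.1] 0.55 [674. 193.  30.]
collar [213.3, 245.1] 0.32 [679. 115.  30.]
oil [300.4, 122.5] 0.66 [ 564. -347.  150.]
```

View pics/top0.png

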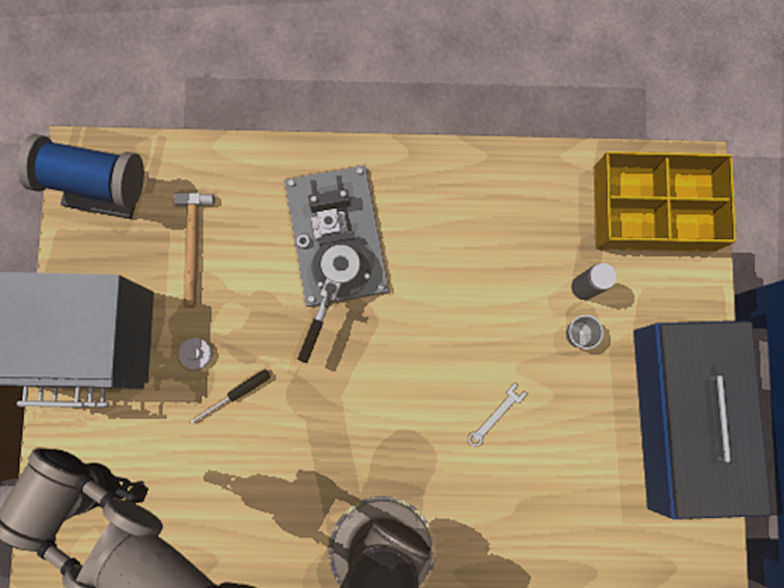

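View pics/side0.png

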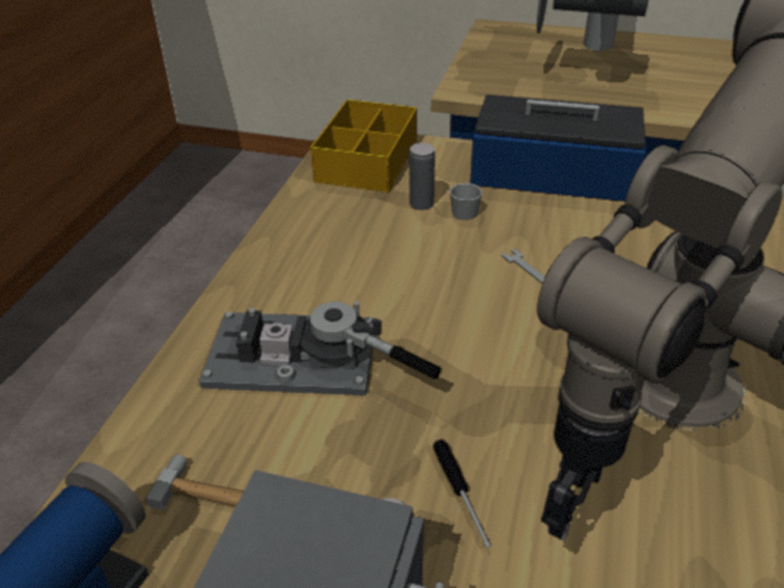

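The top picture shows the clamp head at about (340,264)/1.4 and the grip at about (311,340)/1.4. I'll zoom in on both views.

```bash

python3 - <<'E'
from h import *
p=manip.get_image("top");q=manip.get_image("side")
a=cv2.resize(p["frame"][115:265,190:290,::-1],None,fx=4,fy=4,interpolation=cv2.INTER_CUBIC)
b=cv2.resize(q["frame"][205:295,140:330,::-1],None,fx=4,fy=4,interpolation=cv2.INTER_CUBIC)
cv2.imwrite("pics/topz.png",a);cv2.imwrite("pics/sidez.png",b)
f=lambda u,v,z:print(u,v,atz(p,(u,v),z).round(1))
f(340/1.4,264/1.4,100);f(311/1.4,340/1.4,100);f(330/1.4,290/1.4,130);f(340/1.4,264/1.4,88)
E
```

```text
242.85714285714286 188.57142857142858 [610.3 104.  100. ]
222.14285714285717 242.85714285714286 [445.1 160.9 100. ]
235.71428571428572 207.14285714285717 [548.5 121.6 130. ]
242.85714285714286 188.57142857142858 [612.7 104.7  88. ]
```

View pics/topz.png

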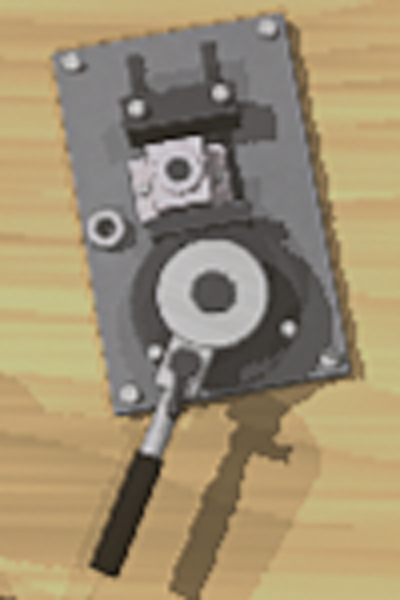

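View pics/sidez.png

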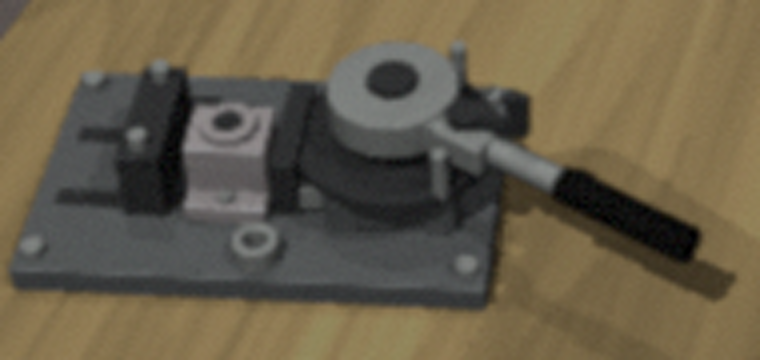

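```bash

python3 - <<'E'
from h import *
from scipy.optimize import least_squares
p=manip.get_image("top");q=manip.get_image("side")
w=manip.get_image("wrist");print(w["T_tool_cam"],w["vertical_fov"],manip.tcp_to_tips)
def tri(a,b):
    s=least_squares(lambda X:np.r_[proj(p,X)-a,proj(q,X)-b],[600,100,100]);print(s.x.round(1),s.fun.round(2));return s.x
z=lambda u,v:np.array([190+u/4,115+v/4]); y=lambda u,v:np.array([140+u/4,205+v/4])
A=tri(z(213,292),y(392,80)) # hub
tri(z(155,453),y(560,170)) # grip start... 
tri(z(107,575),y(690,240)) # grip end
st=manip.get_state();T=R.from_rotvec(st["tcp_rot"]).as_matrix()
tgt=np.array([470,125,330]);print((T.T@(tgt-st["tcp_pos"])).round(0))
E
```

```text
[[ 7.88392077e-04 -9.50642076e-01 -3.10288612e-01  8.03077369e+01]
 [ 9.99999659e-01  6.73207314e-04  4.78305050e-04 -1.83428608e-01]
 [-2.45808343e-04 -3.10288883e-01  9.50642282e-01 -1.24928517e+02]
 [ 0.00000000e+00  0.00000000e+00  0.00000000e+00  1.00000000e+00]] 61.852166282876304 17.0
[610.9 102.5 103.9] [ 0.03  0.15 -0.12 -0.02]
[489.9 143.2  93.5] [ 0.    0.01 -0.01 -0.  ]
[400.4 176.7  89.8] [-0.08 -0.69  0.54  0.07]
[-403. -253.  -82.]
```

Call:
move_arm(
  increments=[
    [[-0.033, -0.021, -0.02], [0, 0, 0]],
    [[-0.066, -0.042, -0.04], [0, 0, 0]],
    [[-0.1, -0.063, -0.06], [0, 0, 0]],
    [[-0.133, -0.084, -0.08], [0, 0, 0]],
    [[-0.166, -0.105, -0.08], [0, 0, 0]],
  ],
  gripper=-1,
)

```text
t: 1.72
tcp_pos: [291.3, 347.3, 330.8]
tcp_rot: [0.518, 3.095, 0.007]
ft_force: [2.0, 1.3, 0.2]
gripper_width: 0.3
```

Call:
move_arm(
  increments=[
    [[-0.033, -0.021, 0], [0, 0, 0]],
    [[-0.066, -0.042, 0], [0, 0, 0]],
    [[-0.1, -0.063, 0], [0, 0, 0]],
    [[-0.133, -0.084, 0], [0, 0, 0]],
    [[-0.166, -0.105, 0], [0, 0, 0]],
  ],
)

```text
t: 2.13
tcp_pos: [413.5, 192.5, 328.0]
tcp_rot: [0.52, 3.098, 0.001]
ft_force: [0.9, 1.6, 0.5]
gripper_width: 0.007
```

Call:
move_arm(
  increments=[
    [[-0.033, -0.02, 0], [0, 0, 0]],
    [[-0.068, -0.04, 0], [0, 0, 0]],
    [[-0.068, -0.04, 0], [0, 0, 0]],
    [[-0.068, -0.04, 0], [0, 0, 0]],
    [[-0.068, -0.04, 0], [0, 0, 0]],
  ],
)

```text
t: 2.55
tcp_pos: [463.5, 134.4, 327.5]
tcp_rot: [-0.521, -3.097, -0.0]
ft_force: [-0.4, 1.4, -0.4]
gripper_width: 0.001
```

```bash

python3 - <<'E'
from h import *
st=manip.get_state();print(st)
w=manip.get_image("wrist");save(w,"w1.png")
for n,z in (("lever_tip",120),("handle_axis",104),("handle_grip",100)):
    for b in manip.boxes_of(w,n)[:2]: print(n,np.array(b["point"])*1.4,round(b["p"],2),atz(w,b["point"],z,st).round(0))
print(proj(w,[610.9,102.5,104],st)*1.4)
E
```

```text
{'t': 2.55, 'joint_pos': array([ 1.22974494e-01,  2.10949956e-01,  1.48586820e+00,  5.26972982e-04,
        1.44547014e+00, -1.11443319e+00]), 'joint_vel': array([ 0.03107213, -0.01363307,  0.00876649, -0.00045267,  0.0006749 ,
       -0.00096705]), 'effort': array([-1.20867334e+00, -3.71426010e+01, -2.63278949e+01, -8.75033112e-02,
       -5.11100900e-02, -2.18826870e-02]), 'tcp_pos': array([463.54227183, 134.43052905, 327.53628909]), 'tcp_rot': array([-5.21230634e-01, -3.09722398e+00, -4.74784569e-04]), 'ft_force': array([-0.44757293,  1.35803804, -0.40666037]), 'moment': array([ 0.02311572, -0.02395649,  0.03616032]), 'gripper_width': 0.0012364457526317467}
lever_tip [413.42 349.72] 0.62 [539. 128. 120.]
handle_grip [418.46 280.28] 0.66 [495. 147. 100.]
[410.13142648 426.39305985]
```

View pics/w1.png

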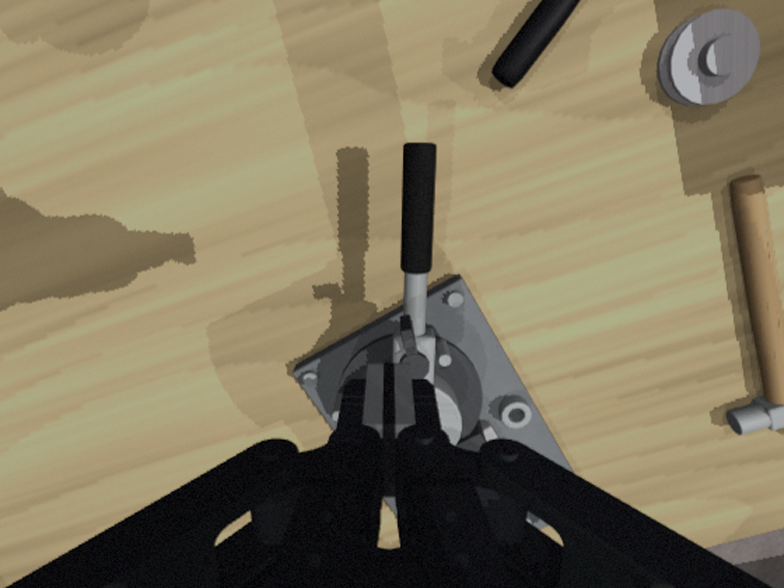

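```bash

python3 - <<'E'
from h import *
st=manip.get_state()
w=manip.get_image("wrist")
cv2.imwrite("pics/w1z.png",cv2.resize(w["frame"][90:290,240:350,::-1],None,fx=4,fy=4,interpolation=cv2.INTER_CUBIC)[:600*1+200])
g=lambda u,v,z:atz(w,(u/1.4,v/1.4),z,st)
A=np.array([610.9,102.5])
for n,u,v,z in (("tab",406,322,135),("tabmid",406,326,120),("grip out",420,148,88),("grip in",416,271,88),("neck",414,330,96)):
    X=g(u,v,z); d=X[:2]-A; print(n,X.round(1),"r",np.hypot(*d).round(1),"ang",np.degrees(np.arctan2(d[1],d[0])).round(2))
E
```

```text
tab [510.6 132.2 135. ] r 104.6 ang 163.5
tabmid [519.5 129.9 120. ] r 95.4 ang 163.35
grip out [405.4 179.2  88. ] r 219.3 ang 159.54
grip in [491.3 148.5  88. ] r 128.2 ang 158.99
neck [534.2 132.5  96. ] r 82.3 ang 158.65
```

View pics/w1z.png

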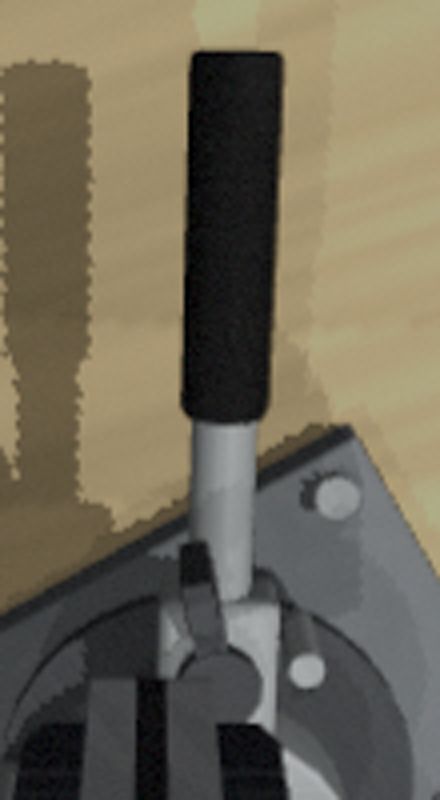

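The wrist view shows the handle at about 159.3° from the head axis. The tab is about 7 mm to the CCW side, at roughly (520,129), which is the loosen side as expected. I'll lower the shut fingers beside it.

Call:
move_arm(
  increments=[
    [[-0.027, -0.008, 0.02], [0, 0, 0]],
    [[-0.054, -0.015, 0.045], [0, 0, 0]],
    [[-0.054, -0.015, 0.085], [0, 0, 0]],
    [[-0.054, -0.015, 0.125], [0, 0, 0]],
    [[-0.054, -0.015, 0.16], [0, 0, 0]],
  ],
)

```text
t: 3.22
tcp_pos: [509.4, 102.9, 165.7]
tcp_rot: [-0.519, -3.098, -0.0]
ft_force: [0.2, -0.3, -0.8]
gripper_width: 0.006
```

Call:
move_arm(
  increments=[
    [[0, 0, 0.03], [0, 0, 0]],
    [[0, 0, 0.04], [0, 0, 0]],
    [[0, 0, 0.04], [0, 0, 0]],
    [[0, 0, 0.04], [0, 0, 0]],
    [[0, 0, 0.04], [0, 0, 0]],
  ],
)

```text
t: 3.63
tcp_pos: [511.4, 102.8, 129.8]
tcp_rot: [0.519, 3.095, 0.001]
ft_force: [0.1, 0.0, -0.0]
gripper_width: 0.0
```

```bash

python3 - <<'E'
from h import *
st=manip.get_state();print(st["tcp_pos"],st["ft_force"])
w=manip.get_image("wrist");save(w,"w2.png")
q=manip.get_image("side");cv2.imwrite("pics/s2.png",cv2.resize(q["frame"][185:305,140:330,::-1],None,fx=4,fy=4,interpolation=cv2.INTER_CUBIC))
E
```

```text
[511.39628443 102.8090888  129.82914504] [ 0.11813033  0.01948805 -0.02099632]
```

View pics/w2.png

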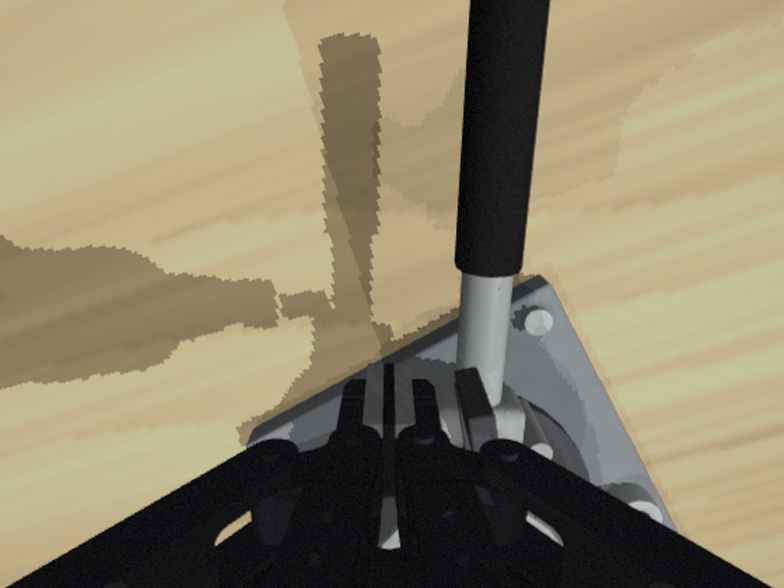

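View pics/s2.png

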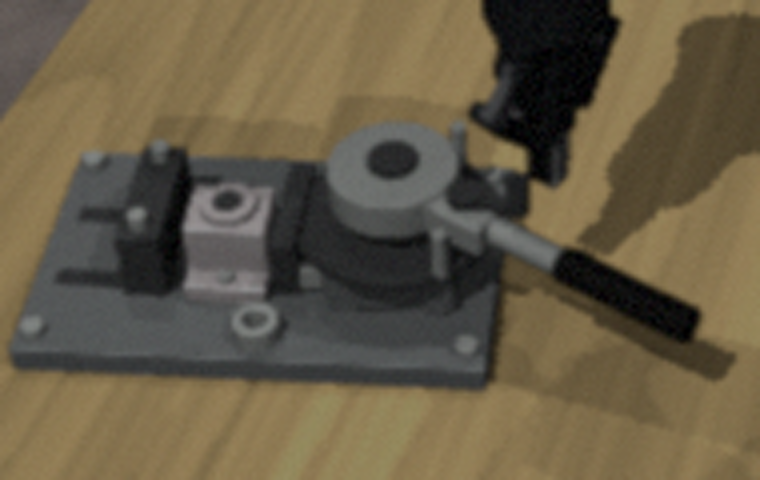

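Fingers stand beside the tab, with right finger edge at column 436 and the tab at column 460, a gap of about 5 mm. Pushing +y of the tool in small steps.

Call:
move_arm(
  increments=[
    [[0, 0.002, 0.001], [0, 0, 0]],
    [[0, 0.004, 0.002], [0, 0, 0]],
    [[0, 0.006, 0.003], [0, 0, 0]],
    [[0, 0.008, 0.003], [0, 0, 0]],
    [[0, 0.009, 0.003], [0, 0, 0]],
  ],
)

```text
t: 4.15
tcp_pos: [513.1, 111.2, 124.7]
tcp_rot: [0.52, 3.098, 0.0]
ft_force: [0.3, -0.1, 0.8]
gripper_width: 0.001
```

Call:
move_arm(
  increments=[
    [[0, 0.001, 0], [0, 0, 0]],
    [[0, 0.002, 0], [0, 0, 0]],
    [[0, 0.003, 0], [0, 0, 0]],
    [[0, 0.004, 0], [0, 0, 0]],
    [[0, 0.005, 0], [0, 0, 0]],
  ],
)

```text
t: 4.57
tcp_pos: [514.4, 115.7, 124.6]
tcp_rot: [-0.52, -3.098, 0.0]
ft_force: [-1.9, -0.7, 0.8]
gripper_width: -0.004
```

```bash

python3 - <<'E'
from h import *
st=manip.get_state();print(st["tcp_pos"],st["ft_force"])
w=manip.get_image("wrist");save(w,"w3.png")
E
```

```text
[514.41148424 115.66834179 124.59582355] [-1.85484797 -0.74994341  0.76849892]
```

View pics/w3.png

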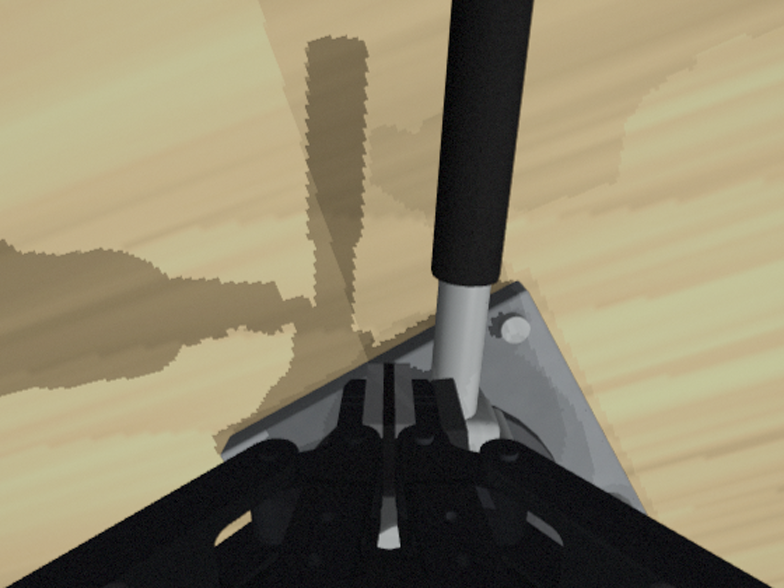

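Call:
move_arm(
  increments=[
    [[0, 0.001, 0], [0, 0, 0]],
    [[0, 0.002, 0], [0, 0, 0]],
    [[0, 0.003, 0], [0, 0, 0]],
    [[0, 0.004, 0], [0, 0, 0]],
    [[0, 0.004, 0], [0, 0, 0]],
  ],
)

```text
t: 5.03
tcp_pos: [516.1, 119.6, 124.7]
tcp_rot: [0.52, 3.098, 0.0]
ft_force: [-1.2, -0.6, -0.6]
gripper_width: 0.001
```

```bash

python3 - <<'E'
from h import *
st=manip.get_state();print(st["tcp_pos"],st["ft_force"])
w=manip.get_image("wrist");save(w,"w4.png")
E
```

```text
[516.11386766 119.64097644 124.70980533] [-1.16681048 -0.60158279 -0.57656758]
```

View pics/w4.png

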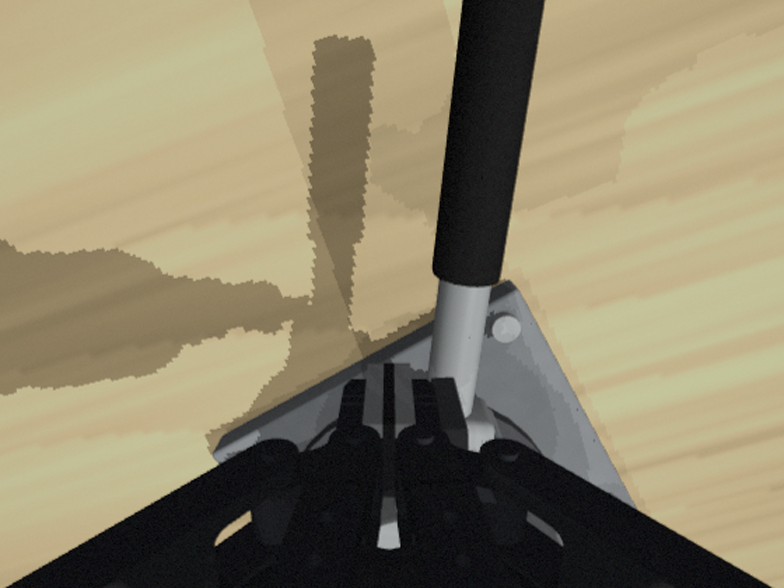

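The handle followed the tab, keeping the same position relative to the fingers, so it free-wheels ahead of the lever. I'll push it along its arc to the forward stop, where the lever has to throw.

Call:
move_arm(
  increments=[
    [[0, 0.002, 0], [0, 0, 1.0]],
    [[0, 0.0035, 0], [0, 0, 2]],
    [[0, 0.005, 0], [0, 0, 3]],
    [[0, 0.0065, 0], [0, 0, 4]],
    [[0, 0.008, 0], [0, 0, 4.8]],
  ],
)

```text
t: 5.5
tcp_pos: [518.6, 127.2, 124.7]
tcp_rot: [0.652, 3.073, 0.0]
ft_force: [-2.1, -0.8, 0.6]
gripper_width: -0.0
```

Call:
move_arm(
  increments=[
    [[0, 0.0015, 0], [0, 0, 1.0]],
    [[0, 0.003, 0], [0, 0, 2]],
    [[0, 0.0045, 0], [0, 0, 3]],
    [[0, 0.006, 0], [0, 0, 3.5]],
    [[0, 0.006, 0], [0, 0, 3.5]],
  ],
)

```text
t: 5.92
tcp_pos: [521.4, 132.8, 124.8]
tcp_rot: [0.744, 3.051, 0.001]
ft_force: [-0.1, 0.3, 0.9]
gripper_width: -0.003
```

```bash

python3 - <<'E'
from h import *
st=manip.get_state();print(st["tcp_pos"],st["ft_force"])
w=manip.get_image("wrist");save(w,"w5.png")
E
```

```text
[521.41338855 132.82471479 124.83583825] [-0.10303826  0.30589507  0.92837171]
```

View pics/w5.png

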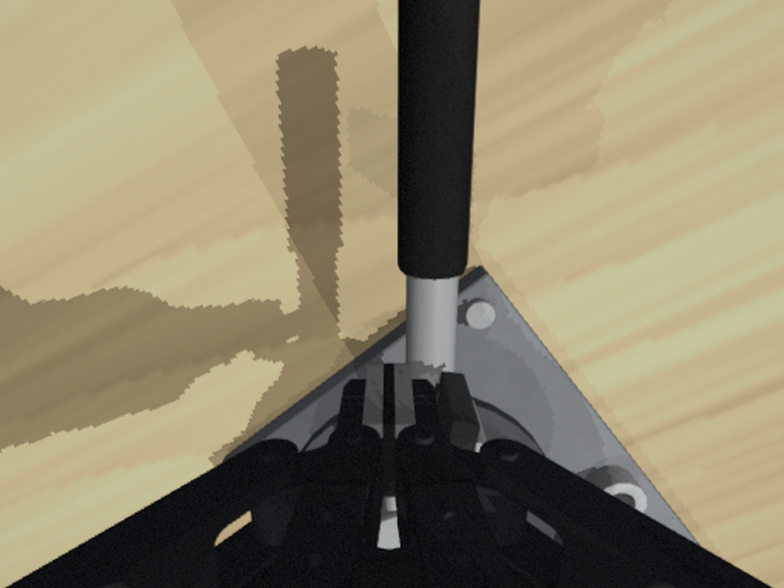

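The tab at (458,400) now sits clear of the finger, over the handle's far side, and the force has dropped to about 0. The lever looks thrown. I'll lift, open and look.

Call:
move_arm(
  increments=[
    [[0, -0.001, -0.01], [0, 0, 0]],
    [[0.02, -0.001, -0.045], [0, 0, 0]],
    [[0.05, 0, -0.08], [0, 0, 0]],
    [[0.06, 0, -0.11], [0, 0, 0]],
    [[0.06, 0, -0.11], [0, 0, 0]],
  ],
)

```text
t: 6.38
tcp_pos: [468.4, 161.6, 241.8]
tcp_rot: [0.738, 3.043, 0.008]
ft_force: [1.9, 0.8, 1.0]
gripper_width: 0.002
```

```bash

python3 - <<'E'
from h import *
st=manip.get_state();print(st["tcp_pos"],st["tcp_rot"],st["ft_force"])
w=manip.get_image("wrist");save(w,"w6.png")
q=manip.get_image("side");cv2.imwrite("pics/s6.png",cv2.resize(q["frame"][185:305,140:330,::-1],None,fx=4,fy=4,interpolation=cv2.INTER_CUBIC))
E
```

```text
[468.43058525 161.64497434 241.83213762] [0.73807208 3.04342484 0.00792749] [1.89100191 0.82694534 0.96522139]
```

View pics/w6.png

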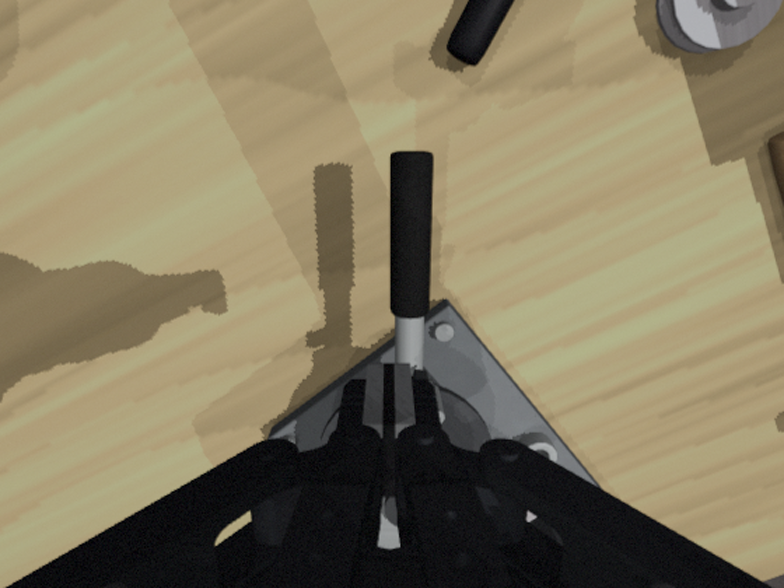

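View pics/s6.png

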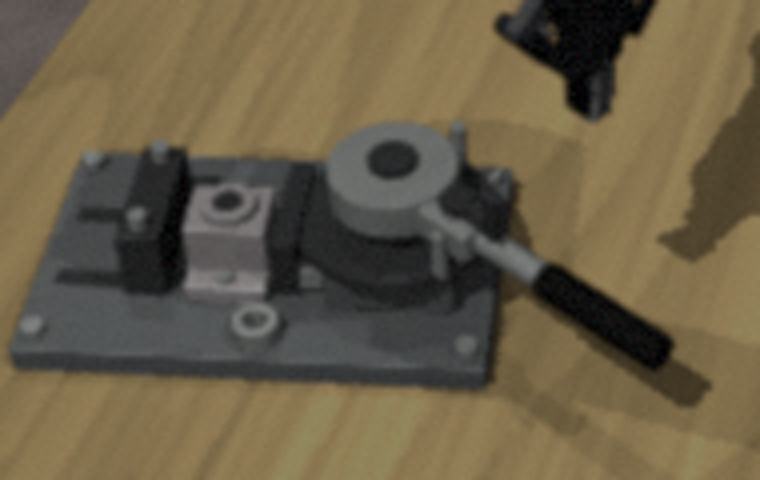

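```bash

python3 - <<'E'
from h import *
st=manip.get_state();print(st["tcp_pos"])
w=manip.get_image("wrist")
g=lambda u,v,z:atz(w,(u/1.4,v/1.4),z,st)
A=np.array([610.9,102.5])
o=g(412,155,90)[:2];i=g(410,316,90)[:2];print(o,i,np.hypot(*(o-A)),np.hypot(*(i-A)))
for d in (o-A,i-A,o-i): print(np.degrees(np.arctan2(d[1],d[0])))
T=R.from_rotvec(st["tcp_rot"]).as_matrix();print(T[:,0].round(3),np.degrees(np.arctan2(T[1,0],T[0,0])))
m=(o+i)/2
tgt=np.r_[m,90];print(m,T.T@(tgt-st["tcp_pos"]))
E
```

```text
[468.15722342 160.38374993 236.81645786]
[413.93159638 202.88042065] [495.81524004 160.91118576] 221.07189073340024 129.0595544579826
152.9953800649725
153.0899617766657
152.86271717019733
[-0.888  0.459 -0.004] 152.6851340313213
[454.87341821 181.8958032 ] [ 22.22355715  12.60194281 146.77058547]
```

Call:
move_arm(
  increments=[
    [[0.011, 0.006, 0.02], [0, 0, 0]],
    [[0.022, 0.0125, 0.04], [0, 0, 0]],
    [[0.022, 0.0125, 0.06], [0, 0, 0]],
    [[0.022, 0.0125, 0.08], [0, 0, 0]],
    [[0.022, 0.0125, 0.1], [0, 0, 0]],
  ],
  gripper=0.3,
)

```text
t: 6.95
tcp_pos: [453.3, 180.8, 132.4]
tcp_rot: [-0.743, -3.05, 0.002]
ft_force: [0.5, -0.4, 0.2]
gripper_width: 0.65
```

Call:
move_arm(
  increments=[
    [[0, 0, 0.01], [0, 0, 0]],
    [[0, 0, 0.02], [0, 0, 0]],
    [[0, 0, 0.03], [0, 0, 0]],
    [[0, 0, 0.045], [0, 0, 0]],
    [[0, 0, 0.05], [0, 0, 0]],
  ],
)

```text
t: 7.37
tcp_pos: [452.4, 180.4, 81.7]
tcp_rot: [-0.743, -3.047, 0.004]
ft_force: [-0.4, -0.2, 0.3]
gripper_width: 0.65
```

Call:
move_arm(
  increments=[
    [[0, 0, 0], [0, 0, 0]],
    [[0, 0, 0], [0, 0, 0]],
    [[0, 0, 0], [0, 0, 0]],
    [[0, 0, 0], [0, 0, 0]],
    [[0, 0, 0], [0, 0, 0]],
  ],
  gripper=-0.2,
)

```text
t: 7.78
tcp_pos: [454.2, 181.4, 85.3]
tcp_rot: [0.743, 3.051, 0.001]
ft_force: [0.6, 0.5, -0.6]
gripper_width: 0.399
```

```bash

python3 - <<'E'
from h import *
st=manip.get_state();print(st["tcp_pos"],st["ft_force"],st["gripper_width"],st["t"])
w=manip.get_image("wrist");save(w,"w7.png")
A=np.array([610.9,102.5]);d=st["tcp_pos"][:2]-A;print(np.hypot(*d),np.degrees(np.arctan2(d[1],d[0])))
E
```

```text
[454.23400704 181.36360479  85.27688182] [ 0.56675801  0.47360031 -0.57047413] 0.3993068189945997 7.7833
175.3958423446768 153.27991626724454
```

View pics/w7.png

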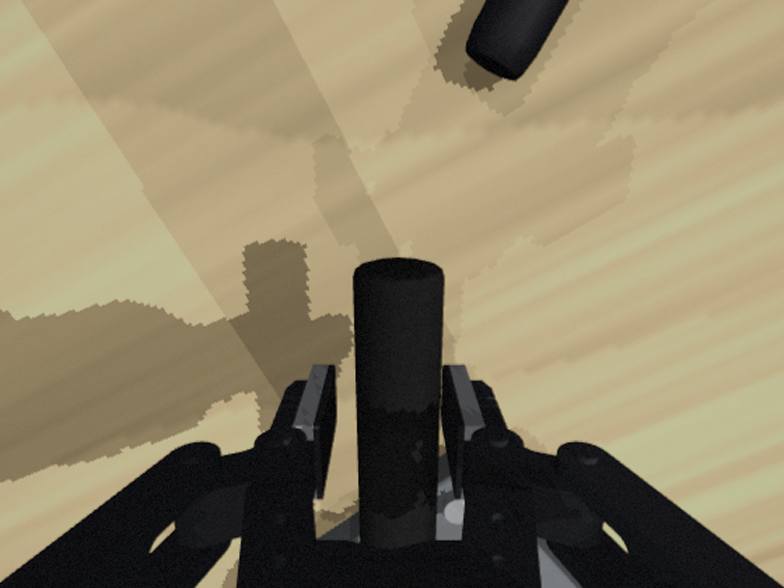

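The bar is between the fingers with about 5 mm of slack on each side. Swinging back along the arc in 15° steps, watching force.

Call:
move_arm(
  increments=[
    [[-0.0002, -0.009, 0], [0, 0, -3]],
    [[-0.001, -0.018, 0], [0, 0, -6]],
    [[-0.002, -0.027, 0], [0, 0, -9]],
    [[-0.004, -0.036, 0], [0, 0, -12]],
    [[-0.006, -0.045, 0], [0, 0, -15]],
  ],
)

```text
t: 8.25
tcp_pos: [439.0, 138.6, 85.2]
tcp_rot: [0.334, 3.122, 0.001]
ft_force: [0.3, 1.5, 0.3]
gripper_width: 0.398
```

Call:
move_arm(
  increments=[
    [[-0.0002, -0.009, 0], [0, 0, -3]],
    [[-0.001, -0.018, 0], [0, 0, -6]],
    [[-0.002, -0.027, 0], [0, 0, -9]],
    [[-0.004, -0.036, 0], [0, 0, -12]],
    [[-0.006, -0.045, 0], [0, 0, -15]],
  ],
)

```text
t: 8.67
tcp_pos: [435.2, 93.2, 85.2]
tcp_rot: [-0.076, 3.139, 0.001]
ft_force: [0.7, 1.6, 0.4]
gripper_width: 0.401
```

```bash
cat > chk.py <<'E'
from h import *
import sys
st=manip.get_state()
A=np.array([610.9,102.5]);d=st["tcp_pos"][:2]-A;T=R.from_rotvec(st["tcp_rot"]).as_matrix()
print(st["t"],st["tcp_pos"].round(1),"F",st["ft_force"].round(1),"Ftool",(T.T@st["ft_force"]).round(1),"r %.1f ang %.2f toolang %.2f"%(np.hypot(*d),np.degrees(np.arctan2(d[1],d[0]))%360,np.degrees(np.arctan2(T[1,0],T[0,0]))%360),"w",st["gripper_width"])
if len(sys.argv)>1:
    n=sys.argv[1]
    w=manip.get_image("wrist");q=manip.get_image("side")
    b=cv2.resize(q["frame"][185:305,140:330,::-1],None,fx=4,fy=4,interpolation=cv2.INTER_CUBIC)
    cv2.imwrite(f"pics/s{n}.png",b);save(w,f"w{n}.png",1)
E
python3 chk.py 8
```

```text
8.6667 [435.2  93.2  85.2] F [0.7 1.6 0.4] Ftool [-0.8  1.5 -0.4] r 176.0 ang 183.01 toolang 182.78 w 0.40120619899812726
```

View pics/s8.png

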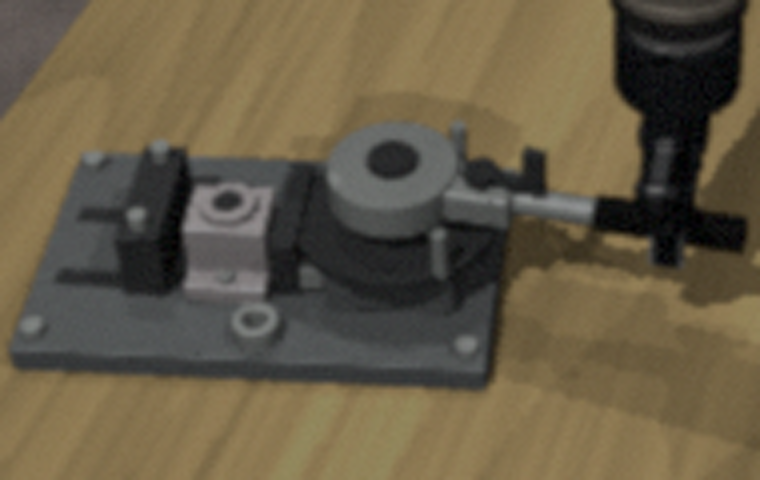

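View pics/w8.png

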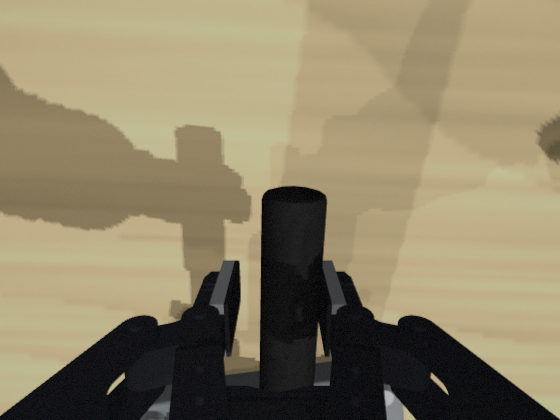

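Free-wheeling is confirmed: about 1.5 N, and the jaw and housing have not moved in the side view. Continuing back.

Call:
move_arm(
  increments=[
    [[-0.0002, -0.009, 0], [0, 0, -3]],
    [[-0.001, -0.018, 0], [0, 0, -6]],
    [[-0.002, -0.027, 0], [0, 0, -9]],
    [[-0.004, -0.036, 0], [0, 0, -12]],
    [[-0.006, -0.045, 0], [0, 0, -15]],
  ],
)

```text
t: 9.18
tcp_pos: [442.8, 49.0, 85.0]
tcp_rot: [-0.483, 3.104, 0.001]
ft_force: [-1.2, 2.3, 1.0]
gripper_width: 0.399
```

Call:
move_arm(
  increments=[
    [[-0.0002, -0.009, 0], [0, 0, -3]],
    [[-0.001, -0.018, 0], [0, 0, -6]],
    [[-0.002, -0.027, 0], [0, 0, -9]],
    [[-0.004, -0.036, 0], [0, 0, -12]],
    [[-0.006, -0.045, 0], [0, 0, -15]],
  ],
)

```text
t: 9.6
tcp_pos: [461.8, 8.0, 84.8]
tcp_rot: [0.884, -3.014, -0.001]
ft_force: [-0.5, 1.7, -1.0]
gripper_width: 0.402
```

Call:
move_arm(
  increments=[
    [[0, -0.006, 0], [0, 0, -2]],
    [[-0.0004, -0.012, 0], [0, 0, -4]],
    [[-0.001, -0.018, 0], [0, 0, -6]],
    [[-0.002, -0.0245, 0], [0, 0, -8]],
    [[-0.002, -0.0245, 0], [0, 0, -8]],
  ],
)

```text
t: 10.02
tcp_pos: [477.9, -12.2, 84.9]
tcp_rot: [-1.089, 2.946, -0.001]
ft_force: [1.0, 0.4, 0.1]
gripper_width: 0.399
```

```bash
python3 chk.py 9
```

```text
10.0167 [477.9 -12.2  84.9] F [1.  0.4 0.1] Ftool [-1.  -0.3 -0.1] r 175.6 ang 220.78 toolang 220.59 w 0.39870465765337865
```

View pics/s9.png

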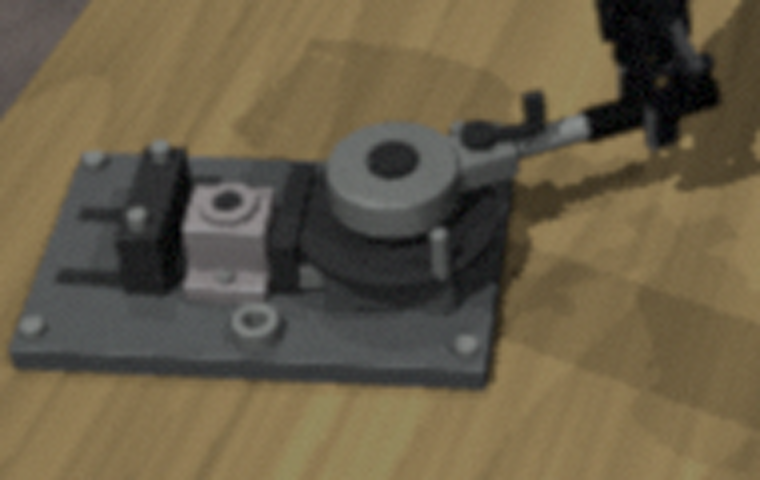

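View pics/w9.png

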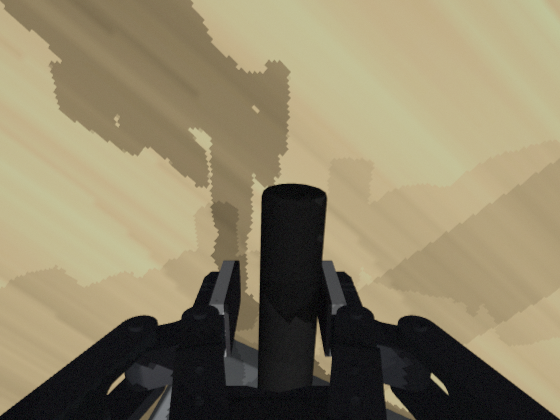

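Now at about 220.8°, roughly 1.18 rad back from 153° and well past the middle, with the jaw unmoved. Swinging forward.

Call:
move_arm(
  increments=[
    [[-0.0002, 0.009, 0], [0, 0, 3]],
    [[-0.001, 0.018, 0], [0, 0, 6]],
    [[-0.002, 0.027, 0], [0, 0, 9]],
    [[-0.004, 0.036, 0], [0, 0, 12]],
    [[-0.006, 0.045, 0], [0, 0, 15]],
  ],
)

```text
t: 10.53
tcp_pos: [452.8, 26.2, 84.9]
tcp_rot: [-0.69, 3.063, -0.002]
ft_force: [4.8, -2.6, -3.0]
gripper_width: 0.402
```

Call:
move_arm(
  increments=[
    [[0, 0.006, 0], [0, 0, 2]],
    [[-0.0004, 0.012, 0], [0, 0, 4]],
    [[-0.001, 0.018, 0], [0, 0, 6]],
    [[-0.002, 0.0245, 0], [0, 0, 8]],
    [[-0.0027, 0.0305, 0], [0, 0, 10]],
  ],
)

```text
t: 10.95
tcp_pos: [442.2, 54.9, 85.0]
tcp_rot: [-0.422, 3.111, -0.002]
ft_force: [3.4, -4.6, -2.9]
gripper_width: 0.402
```

```bash
python3 chk.py 10
```

```text
10.95 [442.2  54.9  85. ] F [ 3.4 -4.6 -2.9] Ftool [-2.  -5.3  2.9] r 175.3 ang 195.77 toolang 195.47 w 0.4021685791932367
```

View pics/s10.png

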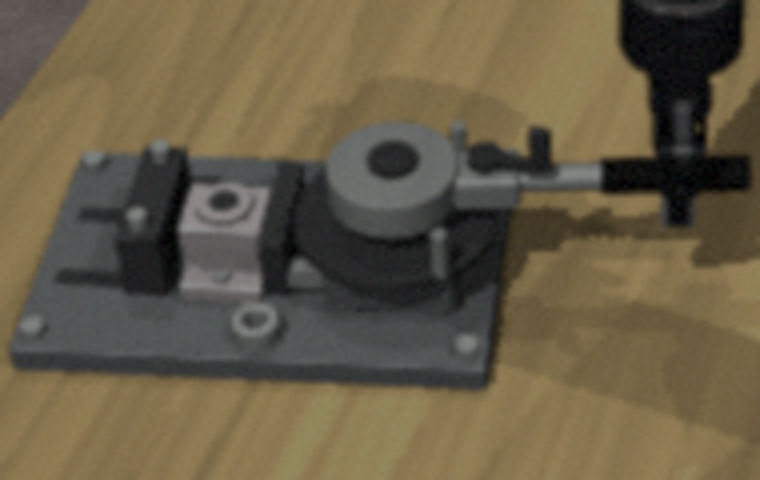

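Call:
move_arm(
  increments=[
    [[0, 0.0046, 0], [0, 0, 1.5]],
    [[-0.0003, 0.009, 0], [0, 0, 3]],
    [[-0.0006, 0.0137, 0], [0, 0, 4.5]],
    [[-0.001, 0.018, 0], [0, 0, 6]],
    [[-0.0012, 0.0198, 0], [0, 0, 6.5]],
  ],
)

```text
t: 11.47
tcp_pos: [437.9, 74.1, 85.0]
tcp_rot: [-0.249, 3.13, -0.001]
ft_force: [2.5, -4.7, -1.5]
gripper_width: 0.402
```

```bash
python3 chk.py 11
```

```text
11.4667 [437.9  74.1  85. ] F [ 2.5 -4.7 -1.5] Ftool [-1.7 -5.   1.5] r 175.3 ang 189.33 toolang 189.10 w 0.4024313800676514
```

View pics/s11.png

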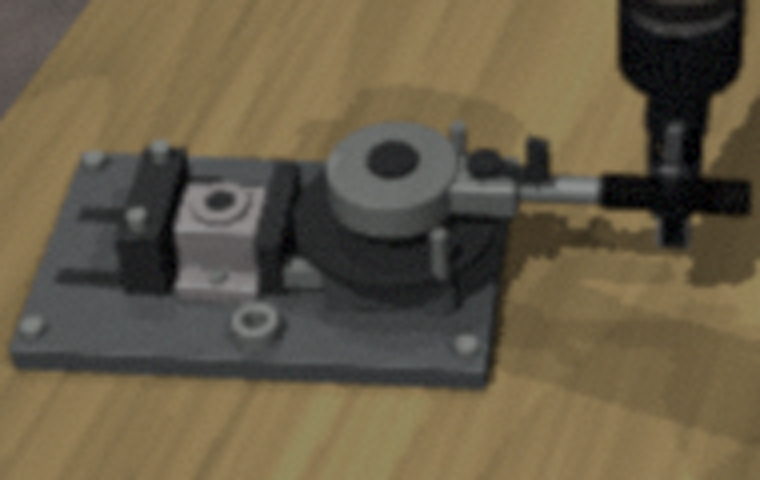

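Still moving freely at 5 N, and the jaw is advancing with the housing. Smaller steps from here.

Call:
move_arm(
  increments=[
    [[0, 0.002, 0], [0, 0, 0.7]],
    [[0, 0.004, 0], [0, 0, 1.3]],
    [[0, 0.006, 0], [0, 0, 2]],
    [[-0.0002, 0.008, 0], [0, 0, 2.6]],
    [[-0.0003, 0.009, 0], [0, 0, 3]],
  ],
)

```text
t: 11.98
tcp_pos: [436.8, 82.8, 84.9]
tcp_rot: [-0.168, 3.136, -0.001]
ft_force: [3.6, -5.3, 0.0]
gripper_width: 0.399
```

```bash
python3 chk.py
```

```text
11.9833 [436.8  82.8  84.9] F [ 3.6 -5.3  0. ] Ftool [-3.  -5.6 -0. ] r 175.2 ang 186.46 toolang 186.15 w 0.3989253547914289
```

Call:
move_arm(
  increments=[
    [[0, 0.0015, 0], [0, 0, 0.5]],
    [[0, 0.003, 0], [0, 0, 1]],
    [[0, 0.0045, 0], [0, 0, 1.5]],
    [[-0.0002, 0.006, 0], [0, 0, 2]],
    [[-0.0002, 0.006, 0], [0, 0, 2]],
  ],
)

```text
t: 12.4
tcp_pos: [436.2, 88.8, 84.9]
tcp_rot: [-0.114, 3.139, -0.0]
ft_force: [3.5, -3.7, 0.3]
gripper_width: 0.405
```

```bash
python3 chk.py 12
```

```text
12.4 [436.2  88.8  84.9] F [ 3.5 -3.7  0.3] Ftool [-3.2 -4.  -0.3] r 175.2 ang 184.48 toolang 184.15 w 0.4054149976923159
```

View pics/s12.png

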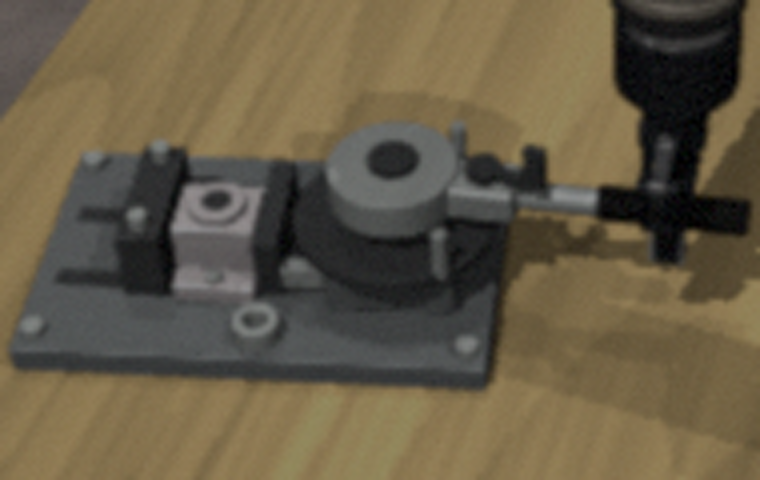

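Call:
move_arm(
  increments=[
    [[0, 0.0015, 0], [0, 0, 0.5]],
    [[0, 0.003, 0], [0, 0, 1]],
    [[0, 0.0045, 0], [0, 0, 1.5]],
    [[-0.0002, 0.006, 0], [0, 0, 2]],
    [[-0.0002, 0.006, 0], [0, 0, 2]],
  ],
)

```text
t: 12.92
tcp_pos: [435.9, 95.0, 84.9]
tcp_rot: [-0.059, 3.14, -0.0]
ft_force: [3.5, -3.8, 1.5]
gripper_width: 0.397
```

```bash
python3 chk.py
```

```text
12.9167 [435.9  95.   84.9] F [ 3.5 -3.8  1.5] Ftool [-3.4 -4.  -1.5] r 175.2 ang 182.46 toolang 182.14 w 0.3968306982187959
```

Call:
move_arm(
  increments=[
    [[0, 0.0015, 0], [0, 0, 0.5]],
    [[0, 0.003, 0], [0, 0, 1]],
    [[0, 0.004, 0], [0, 0, 1.3]],
    [[0, 0.004, 0], [0, 0, 1.3]],
    [[0, 0.004, 0], [0, 0, 1.3]],
  ],
)

```text
t: 13.33
tcp_pos: [435.6, 99.0, 84.8]
tcp_rot: [-0.024, 3.141, 0.0]
ft_force: [2.8, -4.1, 1.5]
gripper_width: 0.399
```

```bash
python3 chk.py 13
```

```text
13.3333 [435.6  99.   84.8] F [ 2.8 -4.1  1.5] Ftool [-2.8 -4.1 -1.5] r 175.4 ang 181.16 toolang 180.86 w 0.3990511473143622
```

View pics/s13.png

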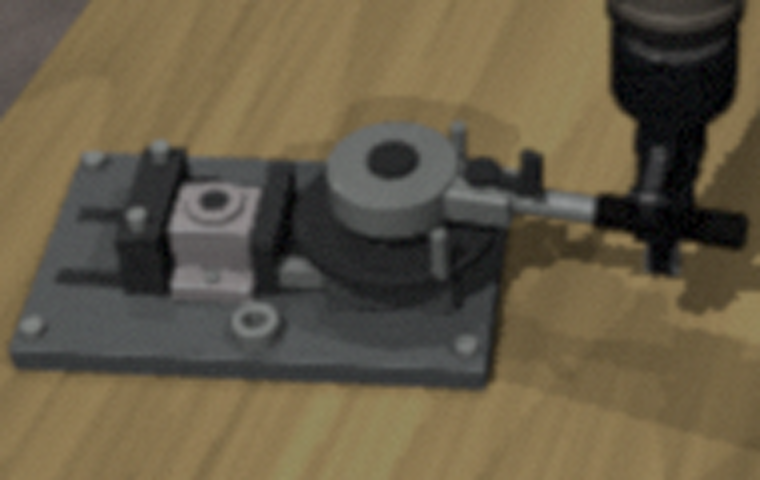

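Call:
move_arm(
  increments=[
    [[0, 0.0015, 0], [0, 0, 0.5]],
    [[0, 0.003, 0], [0, 0, 1]],
    [[0, 0.0045, 0], [0, 0, 1.5]],
    [[0, 0.005, 0], [0, 0, 1.6]],
    [[0, 0.005, 0], [0, 0, 1.6]],
  ],
)

```text
t: 13.85
tcp_pos: [435.5, 104.0, 84.8]
tcp_rot: [0.021, 3.141, -0.0]
ft_force: [3.4, -3.9, 1.4]
gripper_width: 0.398
```

```bash
python3 chk.py
```

```text
13.85 [435.5 104.   84.8] F [ 3.4 -3.9  1.4] Ftool [-3.5 -3.9 -1.4] r 175.4 ang 179.51 toolang 179.25 w 0.39847340700798783
```

Call:
move_arm(
  increments=[
    [[0, 0.0015, 0], [0, 0, 0.5]],
    [[0, 0.003, 0], [0, 0, 1]],
    [[0, 0.004, 0], [0, 0, 1.3]],
    [[0, 0.004, 0], [0, 0, 1.3]],
    [[0, 0.004, 0], [0, 0, 1.3]],
  ],
)

```text
t: 14.27
tcp_pos: [435.3, 108.0, 84.7]
tcp_rot: [-0.056, -3.141, -0.0]
ft_force: [2.8, -4.1, 1.7]
gripper_width: 0.393
```

```bash
python3 chk.py
```

```text
14.2667 [435.3 108.   84.7] F [ 2.8 -4.1  1.7] Ftool [-3.  -4.  -1.7] r 175.7 ang 178.20 toolang 177.94 w 0.39335274396039244
```

Call:
move_arm(
  increments=[
    [[-0.0002, 0.0015, 0], [0, 0, 0.5]],
    [[-0.0004, 0.003, 0], [0, 0, 1]],
    [[-0.0005, 0.0045, 0], [0, 0, 1.5]],
    [[-0.0005, 0.005, 0], [0, 0, 1.6]],
    [[-0.0005, 0.005, 0], [0, 0, 1.6]],
  ],
)

```text
t: 14.68
tcp_pos: [435.6, 113.0, 84.6]
tcp_rot: [-0.1, -3.139, 0.0]
ft_force: [0.2, -4.4, 2.9]
gripper_width: 0.4
```

```bash
python3 chk.py
```

```text
14.6833 [435.6 113.   84.6] F [ 0.2 -4.4  2.9] Ftool [-0.5 -4.4 -2.9] r 175.6 ang 176.58 toolang 176.35 w 0.40006221023468497
```

Call:
move_arm(
  increments=[
    [[0, 0.0015, 0], [0, 0, 0.5]],
    [[0, 0.003, 0], [0, 0, 1]],
    [[0, 0.004, 0], [0, 0, 1.3]],
    [[0, 0.004, 0], [0, 0, 1.3]],
    [[0, 0.004, 0], [0, 0, 1.3]],
  ],
)

```text
t: 15.1
tcp_pos: [435.9, 117.1, 84.6]
tcp_rot: [-0.136, -3.138, -0.0]
ft_force: [0.2, -3.1, 3.2]
gripper_width: 0.401
```

```bash
python3 chk.py 14
```

```text
15.1 [435.9 117.1  84.6] F [ 0.2 -3.1  3.2] Ftool [-0.4 -3.1 -3.2] r 175.6 ang 175.24 toolang 175.05 w 0.4006633543655177
```

View pics/s14.png

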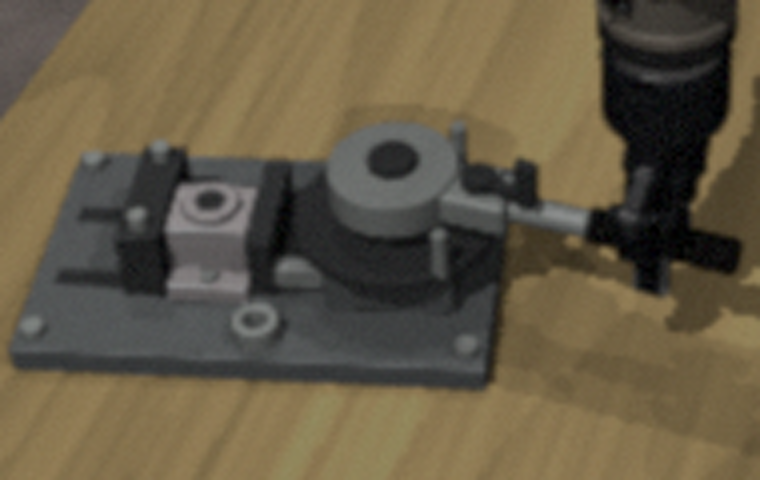

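View pics/w14.png

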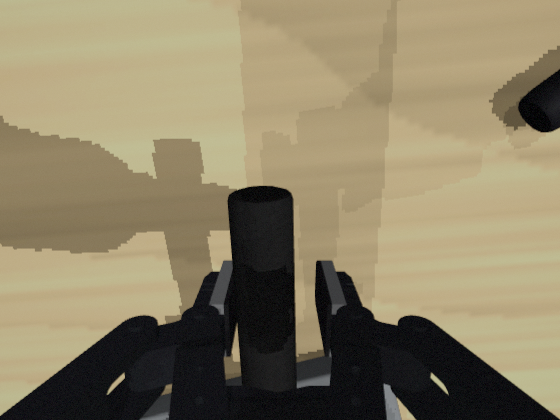

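Call:
move_arm(
  increments=[
    [[0, 0.0012, 0], [0, 0, 0.4]],
    [[-0.0001, 0.0024, 0], [0, 0, 0.8]],
    [[-0.0001, 0.0036, 0], [0, 0, 1.2]],
    [[-0.0002, 0.004, 0], [0, 0, 1.3]],
    [[-0.0002, 0.004, 0], [0, 0, 1.3]],
  ],
)

```text
t: 15.62
tcp_pos: [436.4, 121.0, 84.6]
tcp_rot: [-0.172, -3.136, 0.0]
ft_force: [-0.3, -5.3, 2.3]
gripper_width: 0.398
```

```bash
python3 chk.py
```

```text
15.6167 [436.4 121.   84.6] F [-0.3 -5.3  2.3] Ftool [-0.3 -5.3 -2.3] r 175.5 ang 173.94 toolang 173.73 w 0.39785658868364515
```

Call:
move_arm(
  increments=[
    [[0, 0.0012, 0], [0, 0, 0.4]],
    [[-0.0001, 0.0024, 0], [0, 0, 0.8]],
    [[-0.0001, 0.0036, 0], [0, 0, 1.2]],
    [[-0.0002, 0.004, 0], [0, 0, 1.3]],
    [[-0.0002, 0.004, 0], [0, 0, 1.3]],
  ],
)

```text
t: 16.03
tcp_pos: [436.9, 125.0, 84.5]
tcp_rot: [-0.207, -3.133, 0.0]
ft_force: [-0.8, -3.7, 3.4]
gripper_width: 0.403
```

```bash
python3 chk.py
```

```text
16.0333 [436.9 125.   84.5] F [-0.8 -3.7  3.4] Ftool [ 0.3 -3.8 -3.4] r 175.5 ang 172.64 toolang 172.44 w 0.40323891030653525
```

Call:
move_arm(
  increments=[
    [[0, 0.0012, 0], [0, 0, 0.4]],
    [[-0.0001, 0.0024, 0], [0, 0, 0.8]],
    [[-0.0001, 0.0036, 0], [0, 0, 1.2]],
    [[-0.0002, 0.004, 0], [0, 0, 1.3]],
    [[-0.0002, 0.004, 0], [0, 0, 1.3]],
  ],
)

```text
t: 16.45
tcp_pos: [437.4, 128.8, 84.5]
tcp_rot: [-0.243, -3.13, 0.001]
ft_force: [-2.6, -4.4, 3.5]
gripper_width: 0.399
```

```bash
python3 chk.py
```

```text
16.45 [437.4 128.8  84.5] F [-2.6 -4.4  3.5] Ftool [ 1.9 -4.8 -3.5] r 175.4 ang 171.39 toolang 171.14 w 0.39936696576912084
```

Call:
move_arm(
  increments=[
    [[0, 0.0012, 0], [0, 0, 0.4]],
    [[-0.0001, 0.0024, 0], [0, 0, 0.8]],
    [[-0.0001, 0.0036, 0], [0, 0, 1.2]],
    [[-0.0002, 0.004, 0], [0, 0, 1.3]],
    [[-0.0002, 0.004, 0], [0, 0, 1.3]],
  ],
)

```text
t: 16.87
tcp_pos: [438.0, 132.4, 84.5]
tcp_rot: [-0.278, -3.127, 0.002]
ft_force: [-3.2, -6.4, 4.7]
gripper_width: 0.402
```

```bash
python3 chk.py 15
```

```text
16.8667 [438.  132.4  84.5] F [-3.2 -6.4  4.7] Ftool [ 2.  -6.8 -4.7] r 175.4 ang 170.19 toolang 169.85 w 0.4022709355629689
```

View pics/s15.png

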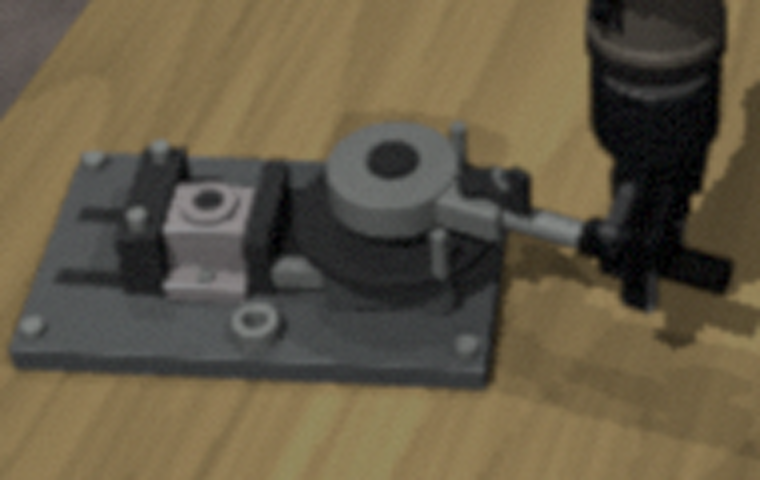

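Force is rising to 6.8 N. Very small steps from here.

Call:
move_arm(
  increments=[
    [[0, 0.0005, 0], [0, 0, 0.2]],
    [[0, 0.001, 0], [0, 0, 0.3]],
    [[0, 0.0015, 0], [0, 0, 0.4]],
    [[0, 0.0015, 0], [0, 0, 0.4]],
    [[0, 0.0015, 0], [0, 0, 0.4]],
  ],
)

```text
t: 17.38
tcp_pos: [438.3, 133.7, 84.5]
tcp_rot: [-0.288, -3.126, 0.002]
ft_force: [-3.5, -7.5, 4.5]
gripper_width: 0.4
```

```bash
python3 chk.py
```

```text
17.3833 [438.3 133.7  84.5] F [-3.5 -7.5  4.5] Ftool [ 2.  -8.  -4.5] r 175.4 ang 169.76 toolang 169.46 w 0.4000603178881036
```

Call:
move_arm(
  increments=[
    [[0, 0.0005, 0], [0, 0, 0.2]],
    [[0, 0.001, 0], [0, 0, 0.3]],
    [[0, 0.0012, 0], [0, 0, 0.4]],
    [[0, 0.0012, 0], [0, 0, 0.4]],
    [[0, 0.0012, 0], [0, 0, 0.4]],
  ],
)

```text
t: 17.8
tcp_pos: [438.4, 134.7, 84.4]
tcp_rot: [-0.299, -3.125, 0.002]
ft_force: [-2.3, -8.6, 4.5]
gripper_width: 0.396
```

```bash
python3 chk.py
```

```text
17.8 [438.4 134.7  84.4] F [-2.3 -8.6  4.5] Ftool [ 0.6 -8.9 -4.5] r 175.5 ang 169.41 toolang 169.06 w 0.3961095700765501
```

Call:
move_arm(
  increments=[
    [[0, 0.0005, 0], [0, 0, 0.1]],
    [[0, 0.001, 0], [0, 0, 0.3]],
    [[0, 0.0012, 0], [0, 0, 0.4]],
    [[0, 0.0012, 0], [0, 0, 0.4]],
    [[0, 0.0012, 0], [0, 0, 0.4]],
  ],
)

```text
t: 18.22
tcp_pos: [438.6, 135.8, 84.4]
tcp_rot: [-0.31, -3.124, 0.003]
ft_force: [-3.5, -8.5, 4.3]
gripper_width: 0.4
```

```bash
python3 chk.py 16
```

```text
18.2167 [438.6 135.8  84.4] F [-3.5 -8.5  4.3] Ftool [ 1.8 -9.  -4.3] r 175.5 ang 169.05 toolang 168.66 w 0.40038074028689175
```

View pics/s16.png

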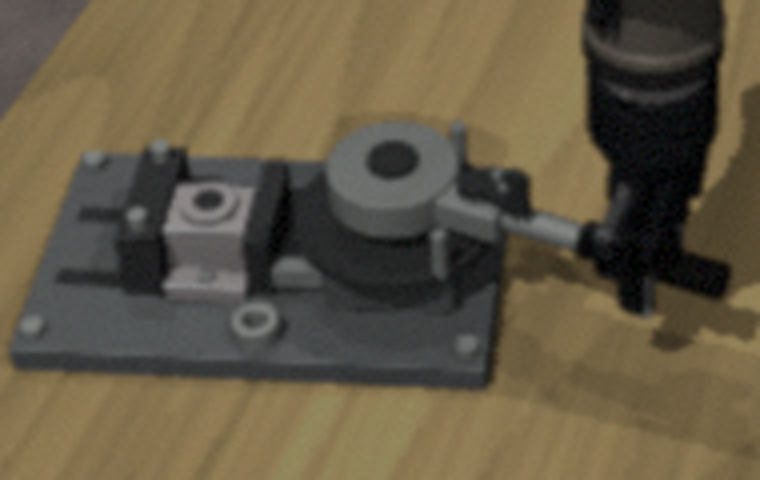

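Call:
move_arm(
  increments=[
    [[0, 0.0004, 0], [0, 0, 0.1]],
    [[0, 0.0008, 0], [0, 0, 0.2]],
    [[0, 0.0008, 0], [0, 0, 0.2]],
    [[0, 0.0008, 0], [0, 0, 0.2]],
    [[0, 0.0008, 0], [0, 0, 0.2]],
  ],
)

```text
t: 18.73
tcp_pos: [438.8, 136.5, 84.4]
tcp_rot: [-0.316, -3.123, 0.003]
ft_force: [-3.5, -9.7, 4.9]
gripper_width: 0.4
```

```bash
python3 chk.py;sleep 0; python3 -c "
from h import *
for i in range(4):
    manip.get_image('wrist');st=manip.get_state();T=R.from_rotvec(st['tcp_rot']).as_matrix();print((T.T@st['ft_force']).round(1))"
```

```text
18.7333 [438.8 136.5  84.4] F [-3.5 -9.7  4.9] Ftool [  1.5 -10.2  -4.9] r 175.5 ang 168.81 toolang 168.46 w 0.3999511341278207
[ 1.2 -9.4 -3.8]
[ 2.1 -9.  -5. ]
[ 2.3 -9.4 -4. ]
[ 1.8 -9.7 -4.2]
```

Settled at about 9.5 N, inside the 8 to 12 N snug band. I'll back the fingers off, open and lift clear.

Call:
move_arm(
  increments=[
    [[0, -0.0015, 0], [0, 0, 0]],
    [[0, -0.003, 0], [0, 0, 0]],
    [[0, -0.0045, 0], [0, 0, 0]],
    [[0, -0.005, 0], [0, 0, 0]],
    [[0, -0.005, 0], [0, 0, 0]],
  ],
)

```text
t: 19.35
tcp_pos: [438.4, 132.0, 84.5]
tcp_rot: [-0.316, -3.124, 0.001]
ft_force: [-1.7, -7.6, 2.2]
gripper_width: 0.4
```

```bash
python3 chk.py 17
```

```text
19.35 [438.4 132.   84.5] F [-1.7 -7.6  2.2] Ftool [ 0.1 -7.8 -2.2] r 175.0 ang 170.30 toolang 168.44 w 0.4001781304652066
```

View pics/w17.png

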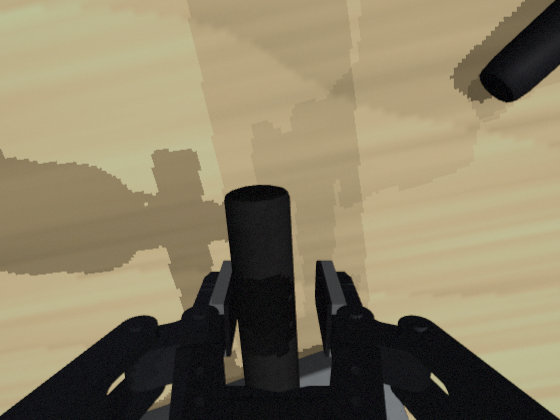

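```bash
python3 -c "
from h import *
for i in range(4):
    manip.get_image('wrist');st=manip.get_state();T=R.from_rotvec(st['tcp_rot']).as_matrix();print(st['tcp_pos'].round(1),(T.T@st['ft_force']).round(1))"; python3 chk.py 18
```

```text
[438.4 132.   84.5] [ 1.2 -7.1 -2.6]
[438.4 132.   84.5] [-0.8 -7.4 -2.3]
[438.4 132.   84.5] [ 0.7 -7.5 -2.7]
[438.4 132.   84.5] [-0.5 -7.2 -2.1]
19.65 [438.4 132.   84.5] F [-0.9 -7.2  2.1] Ftool [-0.5 -7.2 -2.1] r 175.0 ang 170.29 toolang 168.45 w 0.39906694840894597
```

View pics/s18.png

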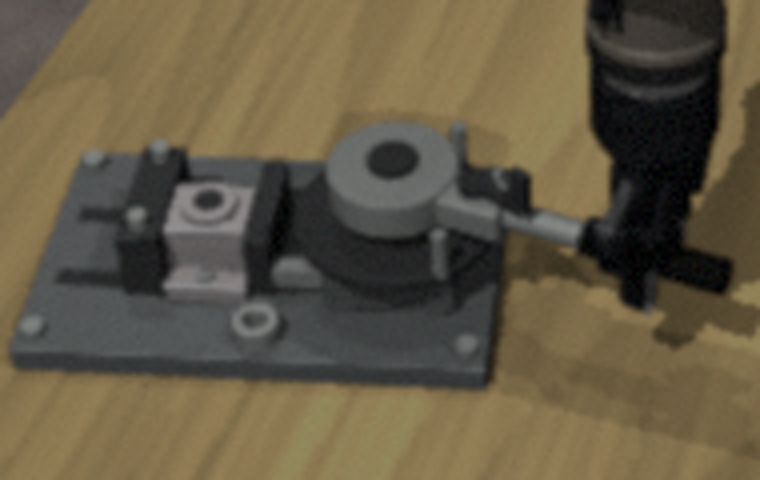

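```bash
python3 -c "
import cv2,numpy as np
ims=[cv2.imread(f'pics/w{n}.png')[170:360,190:370] for n in (15,16,17,18)]
cv2.imwrite('pics/cmp.png',cv2.resize(np.hstack(ims),None,fx=1.1,fy=1.1))
ims=[cv2.resize(cv2.imread(f'pics/s{n}.png')[120:320,100:300],None,fx=1,fy=1) for n in (15,16,17,18)]
cv2.imwrite('pics/cmps.png',np.hstack(ims))
"
```

```text
(no output)
```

View pics/cmp.png

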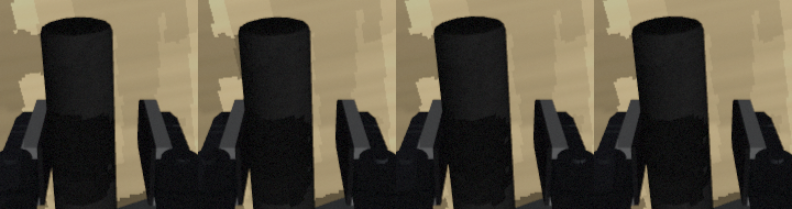

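View pics/cmps.png

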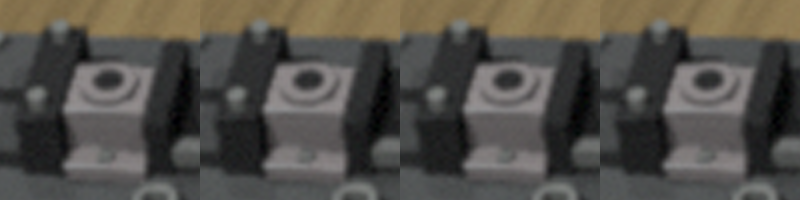

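The handle is following the fingers back elastically, so I'll keep backing off slowly and watch the force.

Call:
move_arm(
  increments=[
    [[0, -0.001, 0], [0, 0, -0.3]],
    [[0, -0.002, 0], [0, 0, -0.6]],
    [[0, -0.003, 0], [0, 0, -1]],
    [[0, -0.003, 0], [0, 0, -1]],
    [[0, -0.003, 0], [0, 0, -1]],
  ],
)

```text
t: 20.17
tcp_pos: [437.9, 129.3, 84.5]
tcp_rot: [-0.289, -3.127, 0.001]
ft_force: [-1.7, -5.8, 1.1]
gripper_width: 0.403
```

```bash
python3 chk.py 19
```

```text
20.1667 [437.9 129.3  84.5] F [-1.7 -5.8  1.1] Ftool [ 0.6 -6.1 -1.1] r 175.1 ang 171.20 toolang 169.44 w 0.4025400860010511
```

Call:
move_arm(
  increments=[
    [[0, -0.001, 0], [0, 0, -0.3]],
    [[0, -0.002, 0], [0, 0, -0.6]],
    [[0, -0.003, 0], [0, 0, -1]],
    [[0, -0.003, 0], [0, 0, -1]],
    [[0, -0.003, 0], [0, 0, -1]],
  ],
)

```text
t: 20.68
tcp_pos: [437.5, 126.6, 84.6]
tcp_rot: [-0.262, -3.13, 0.0]
ft_force: [-1.8, -5.6, 1.3]
gripper_width: 0.4
```

```bash
python3 chk.py 20;  python3 -c "
import cv2,numpy as np
ims=[cv2.imread(f'pics/w{n}.png')[170:360,190:370] for n in (16,18,19,20)]
a=cv2.resize(np.hstack(ims),None,fx=1.1,fy=1.1)
ims=[cv2.imread(f'pics/s{n}.png')[120:320,100:298] for n in (16,18,19,20)]
cv2.imwrite('pics/cmp2.png',np.vstack([a,np.hstack(ims)]))
"
```

```text
20.6833 [437.5 126.6  84.6] F [-1.8 -5.6  1.3] Ftool [ 0.8 -5.8 -1.3] r 175.1 ang 172.10 toolang 170.43 w 0.400092832603052
```

View pics/cmp2.png

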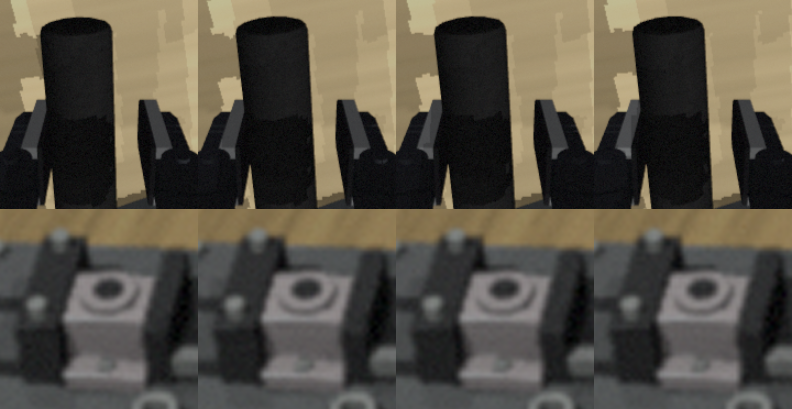

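Call:
move_arm(
  increments=[
    [[0, -0.002, 0], [0, 0, -0.6]],
    [[0, -0.004, 0], [0, 0, -1.2]],
    [[0, -0.006, 0], [0, 0, -2]],
    [[0, -0.006, 0], [0, 0, -2]],
    [[0, -0.006, 0], [0, 0, -2]],
  ],
)

```text
t: 21.2
tcp_pos: [436.8, 120.7, 84.7]
tcp_rot: [0.208, 3.135, 0.0]
ft_force: [-1.0, -1.2, -0.3]
gripper_width: 0.402
```

```bash
python3 chk.py 21
```

```text
21.2 [436.8 120.7  84.7] F [-1.  -1.2 -0.3] Ftool [ 0.9 -1.3  0.3] r 175.0 ang 174.03 toolang 172.42 w 0.40201207743887846
```

Call:
move_arm(
  increments=[
    [[0, -0.002, 0], [0, 0, -0.6]],
    [[0, -0.004, 0], [0, 0, -1.2]],
    [[0, -0.006, 0], [0, 0, -2]],
    [[0, -0.006, 0], [0, 0, -2]],
    [[0, -0.006, 0], [0, 0, -2]],
  ],
)

```text
t: 21.72
tcp_pos: [436.1, 114.7, 84.8]
tcp_rot: [0.153, 3.138, 0.0]
ft_force: [-0.2, 0.5, 0.3]
gripper_width: 0.397
```

```bash
python3 chk.py 22;  python3 -c "
import cv2,numpy as np
ims=[cv2.imread(f'pics/w{n}.png')[170:360,190:370] for n in (16,18,21,22)]
a=cv2.resize(np.hstack(ims),None,fx=1.1,fy=1.1)
ims=[cv2.imread(f'pics/s{n}.png')[120:320,100:298] for n in (16,18,21,22)]
cv2.imwrite('pics/cmp3.png',np.vstack([a,np.hstack(ims)]))
"
```

```text
21.7167 [436.1 114.7  84.8] F [-0.2  0.5  0.3] Ftool [ 0.3  0.5 -0.3] r 175.2 ang 176.00 toolang 174.41 w 0.39721643575861854
```

View pics/cmp3.png

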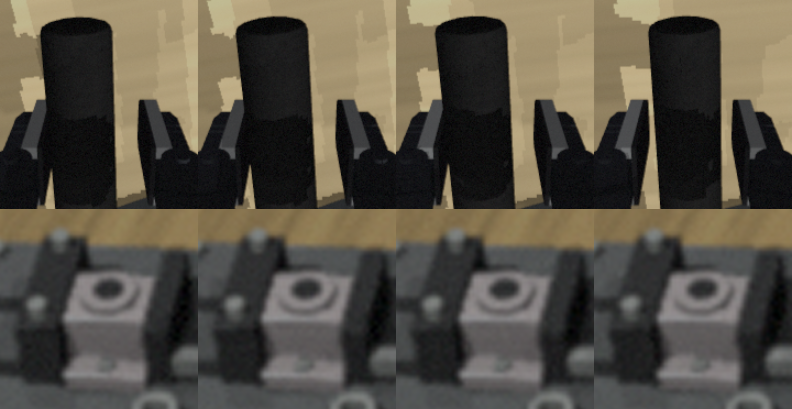

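```bash
python3 -c "
import cv2,numpy as np
L=lambda n:cv2.imread(f'pics/s{n}.png',0)
def sh(a,b,r):
    x0,x1,y0,y1=r; t=L(a)[y0:y1,x0:x1]; s=L(b)[y0-12:y1+12,x0-20:x1+20]
    m=cv2.matchTemplate(s,t,cv2.TM_CCOEFF_NORMED); _,v,_,p=cv2.minMaxLoc(m)
    x,y=p; q=m[y,max(x-1,0):x+2]; d=(q[0]-q[2])/(2*(q[0]-2*q[1]+q[2])) if len(q)==3 else 0
    return round(x-20+d,2),y-12,round(float(v),3)
for b in (12,13,14,15,17,18,19,20,21,22):
  print(b,'jaw',sh(16,b,(246,300,160,215)),'housing',sh(16,b,(166,240,180,300)),'stop',sh(16,b,(115,185,145,180)))
"

```

```text
12 jaw (np.float32(7.72), 0, 0.978) housing (np.float32(7.48), 0, 0.961) stop (np.float32(0.05), 0, 0.996)
13 jaw (np.float32(5.56), 0, 0.984) housing (np.float32(5.1), 0, 0.971) stop (np.float32(-0.03), 0, 0.997)
14 jaw (np.float32(1.93), 0, 0.991) housing (np.float32(1.55), 0, 0.985) stop (np.float32(-0.0), 0, 0.997)
15 jaw (np.float32(-0.09), 0, 0.996) housing (np.float32(0.04), 0, 0.998) stop (np.float32(-0.03), 0, 0.997)
17 jaw (np.float32(-0.04), 0, 0.996) housing (np.float32(0.02), 0, 0.998) stop (np.float32(0.01), 0, 0.997)
18 jaw (np.float32(-0.07), 0, 0.995) housing (np.float32(0.03), 0, 0.998) stop (np.float32(-0.0), 0, 0.997)
19 jaw (np.float32(-0.05), 0, 0.996) housing (np.float32(0.02), 0, 0.998) stop (np.float32(-0.01), 0, 0.997)
20 jaw (np.float32(-0.08), 0, 0.995) housing (np.float32(0.02), 0, 0.998) stop (np.float32(-0.04), 0, 0.997)
21 jaw (np.float32(0.01), 0, 0.995) housing (np.float32(-0.01), 0, 0.998) stop (np.float32(-0.01), 0, 0.997)
22 jaw (np.float32(0.02), 0, 0.995) housing (np.float32(0.02), 0, 0.998) stop (np.float32(0.01), 0, 0.998)
```

The jaw did not move on release (under 0.1 px), so the handle only unwound and is now free. Opening and lifting away.

Call:
move_arm(
  increments=[
    [[0, 0, 0], [0, 0, 0]],
    [[0, 0, 0], [0, 0, 0]],
    [[0, 0, 0], [0, 0, 0]],
    [[0, 0, 0], [0, 0, 0]],
    [[0, 0, 0], [0, 0, 0]],
  ],
  gripper=0.3,
)

```text
t: 22.23
tcp_pos: [436.0, 114.8, 84.7]
tcp_rot: [0.152, 3.138, 0.0]
ft_force: [-0.5, 0.0, 0.0]
gripper_width: 0.651
```

Call:
move_arm(
  increments=[
    [[0, 0, -0.01], [0, 0, 0]],
    [[0, 0, -0.03], [0, 0, 0]],
    [[0, 0, -0.06], [0, 0, 0]],
    [[0, 0, -0.09], [0, 0, 0]],
    [[0, 0, -0.12], [0, 0, 0]],
  ],
)

```text
t: 22.65
tcp_pos: [435.6, 114.7, 205.9]
tcp_rot: [-0.153, -3.137, 0.0]
ft_force: [1.0, 0.3, -0.7]
gripper_width: 0.649
```

Call:
move_arm(
  increments=[
    [[0.02, 0, -0.03], [0, 0, 0]],
    [[0.04, 0, -0.06], [0, 0, 0]],
    [[0.06, 0, -0.09], [0, 0, 0]],
    [[0.07, 0, -0.1], [0, 0, 0]],
    [[0.07, 0, -0.1], [0, 0, 0]],
  ],
)

```text
t: 23.07
tcp_pos: [365.8, 121.9, 307.5]
tcp_rot: [0.151, 3.132, 0.002]
ft_force: [1.2, -0.5, -0.2]
gripper_width: 0.652
```

```bash
python3 chk.py 23; python3 -c "
from h import *
p=manip.get_image('top');cv2.imwrite('pics/t23.png',cv2.resize(p['frame'][115:265,190:290,::-1],None,fx=4,fy=4,interpolation=cv2.INTER_CUBIC))"
```

```text
23.0667 [365.8 121.9 307.5] F [ 1.2 -0.5 -0.2] Ftool [-1.2 -0.4  0.2] r 245.9 ang 175.46 toolang 174.48 w 0.65228234380291
```

View pics/w23.png

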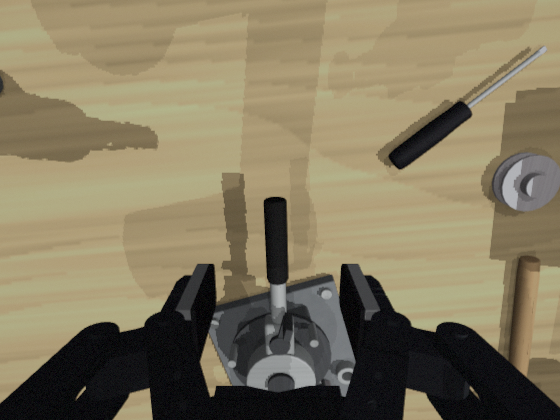

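View pics/s23.png

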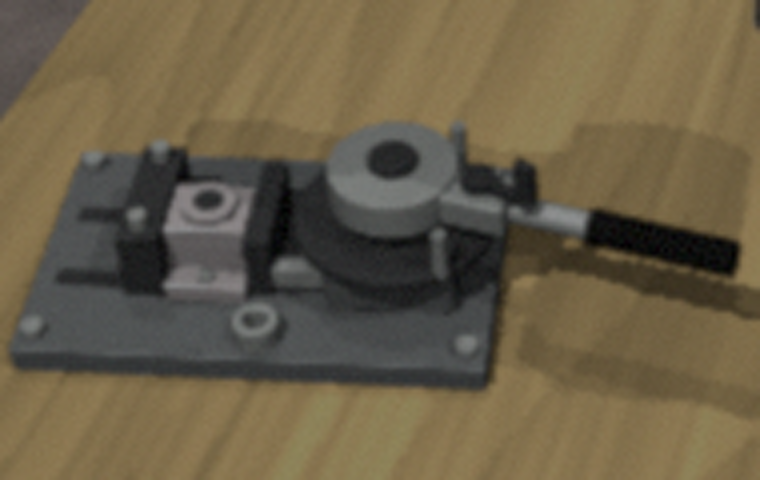

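View pics/t23.png

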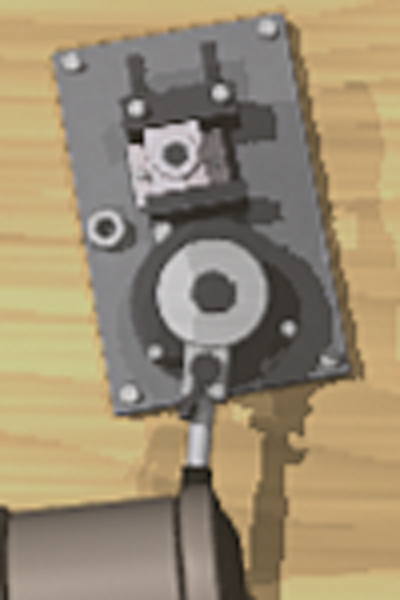

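The lever tab is on the clockwise side of the handle, the housing is between jaw and back stop, and the arm is clear. Handing in.

```bash
python3 -c "
from cell import manip
print(manip.finish_job())"
```

```text
the job is handed in; nothing more can be done
None
```

The job is done and handed in after about 23 s of robot time, but there is no verdict to report.

**What I did**
- **Lever:** The handle first swung along with the lever to near its forward end. There the lever snapped over to the tightening side. The last overhead picture shows the tab on the clockwise side of the handle.
- **Swing back:** I swung the handle back about 1.18 rad, well past the middle. It free-wheeled at about 1.5 to 2.5 N, and the jaw did not move in the side view.
- **Swing forward:** The jaw moved freely at about 3 to 5.5 N. Once the housing met the back stop the force climbed, and I stopped at about 9.5 N (highest reading 10.2 N). That is inside the 8 to 12 N snug range and well under the 17 N that crushes it.
- **Release:** I backed the fingers off, opened them and lifted clear.

**Last checks**
- **Handle spring-back:** When I let go, the handle followed the fingers back about 15 mm at the grip before it came free, which I had not expected. Image matching showed the jaw and housing shifted less than 0.1 pixel (about 0.1 mm), so I take this as flex in the handle and not the jaw loosening. I did not re-test the clamping force afterwards.
- **Rest of the bench:** The fingers touched only the lever tab and the grip. The collar, screwdriver, pulley and hammer look undisturbed in the last pictures. I did not look again at the spanner, oil can or nut pot, but the arm did not go near them.

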